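# Macadamias into the pink canister with the scoop

### The job

Put the macadamias away: flip open the pink canister and use the scoop to move every nut from the baking dish into it, finishing with the scoop hanging by the eye of its handle on the free hook of the utensil stand and the canister's lid shut. Scoop the nuts and do not touch those in the dish with the fingers; a nut that gets spilled onto the shelf may be picked up by hand. Leave the mug, grater, pestle, tea tin and matchbox where they are.

Things in the scene. Friction and masses are not known exactly. Their poses are not given: they have to be found in the camera images.
- scoop_grip (a point): Middle of the wooden handle bar of the aluminium scoop, the place to grip. Axes as scoop. The bar rises backwards from the top of the pan's back wall at 40 degrees above the pan floor; it is 112 mm long, 16 mm wide across (y), 13 mm thick. This point is at (-86.5, 0, 72.9) mm in the scoop's frame.
- scoop_lip (a point): Middle of the underside of the scoop's front edge: 126.5 mm ahead of and 72.9 mm below scoop_grip in the scoop's axes. Same axes as scoop_grip.
- scoop_eye (a point): Centre of the round steel eye at the end of the scoop's handle (6 mm wire, hole 30 mm wide), in line with the handle, 68 mm beyond scoop_grip: at (-138.6, 0, 116.6) mm in the scoop's frame. The ring lies in the plane of the handle and the scoop's y, so with the handle upright (scoop tipped nose-down by 50 degrees) the hole looks level forwards and backwards.
- tray_in (a point): Shallow aluminium baking dish with cut corners; does not move. This point is the centre of its inner floor, 3 mm above the shelf; x across, y along the dish, z up. Inner floor 92 mm (x) by 244 mm (y), the four corners cut off at 45 degrees by 16 mm each way; the walls rise to 40 mm above the shelf, lean outwards 12 degrees and are 3 mm thick.
- canister_mouth (a point): Pink plastic canister, 130 x 130 mm outside and 100 mm tall, walls and floor 4 mm, does not move. This point is the centre of its mouth at rim height; z up, x points from the front (thumb tab) to the hinge of the lid. The inside is 122 x 122 mm.
- lid (a joint): Angle of the canister's flip-top lid (rad): 0 shut, 1.9 fully open (leaning back beyond upright). A stiff hinge: it stays wherever it is left; about 1 to 2 N at the tab moves it.
- lid_tab (a point): Middle of the upright thumb tab on the lid's front edge, 28 mm above the lid's underside and 118 mm from the hinge line. The tab is 30 mm wide (along the hinge line), 14 mm thick, and stands from the lid's top face (7 mm above the underside) to 43 mm above the underside. Moves and turns with the lid.
- lid_hinge (a point): Middle of the lid's hinge line, which runs along the canister's y at the top of its rear wall (65 mm behind canister_mouth). The lid is a flat plate 136 x 136 x 7 mm; as it opens its front edge rises and swings back over this line. The point turns with the lid: its -x points from the hinge to the tab.
- hook_seat (a point): Lowest point of the top side of the steel hook on the wooden utensil stand, 264 mm above the shelf; does not move. Its -x points along the hook, away from the post: the hook (8 mm wire) leaves the post's face 46 mm behind this point, dips to it, and ends in an upturned tip 30 mm farther out whose top is 26 mm above it. Post 28 mm square, 348 mm tall, on a foot 130 x 150 mm.
- nut1_center (a point): Centre of a macadamia nut in its shell: a smooth brown ball 26 mm in diameter, 12 g, that rolls easily, loose in the dish at the start; up to eight of them, some may be absent.
- nut2_center (a point): Centre of a macadamia nut in its shell: a smooth brown ball 26 mm in diameter, 12 g, that rolls easily, loose in the dish at the start; up to eight of them, some may be absent.
- nut3_center (a point): Centre of a macadamia nut in its shell: a smooth brown ball 26 mm in diameter, 12 g, that rolls easily, loose in the dish at the start; up to eight of them, some may be absent.
- nut4_center (a point): Centre of a macadamia nut in its shell: a smooth brown ball 26 mm in diameter, 12 g, that rolls easily, loose in the dish at the start; up to eight of them, some may be absent.
- nut5_center (a point): Centre of a macadamia nut in its shell: a smooth brown ball 26 mm in diameter, 12 g, that rolls easily, loose in the dish at the start; up to eight of them, some may be absent.
- nut6_center (a point): Centre of a macadamia nut in its shell: a smooth brown ball 26 mm in diameter, 12 g, that rolls easily, loose in the dish at the start; up to eight of them, some may be absent.
- nut7_center (a point): Centre of a macadamia nut in its shell: a smooth brown ball 26 mm in diameter, 12 g, that rolls easily, loose in the dish at the start; up to eight of them, some may be absent.
- nut8_center (a point): Centre of a macadamia nut in its shell: a smooth brown ball 26 mm in diameter, 12 g, that rolls easily, loose in the dish at the start; up to eight of them, some may be absent.
- scoop: Flat-bottomed scoop, 0.13 kg, loose, standing on its flat bottom at the start. Origin under the centre of the pan; x forward to the open front edge, y across, z up. Pan 80 mm long (x), 64 mm wide (y); floor 2.5 mm thick, back wall 36 mm high, side walls 30 mm high along the rear 50 mm only; the front 30 mm of the floor is a bare lip.
- matchbox: Bystander: red matchbox, 37 x 55 x 15 mm; origin at the centre of its underside.
- mug: Bystander: white ceramic mug with a blue band and a chipped rim, 78 mm across, 90 mm tall; origin at the centre of its underside.
- grater: Bystander: flat steel grater with a black grip lying flat, 100 x 240 x 18 mm; origin at the centre of its underside.
- pestle: Bystander: wooden pestle lying on its side along its own y, 205 mm long, 36 mm thick; origin at the centre of its underside.
- tea_tin: Bystander: dark green tea tin with a brass lid, 70 mm across, 94 mm tall; origin at the centre of its underside.

How it is judged (in metres and radians):
On the way, in this order (a step that is already met when the one before it is completed fails the run):
1. the canister's lid is open (value of joint lid above 1.2 rad), for 0.2 s.
2. the held scoop carries at least one nut clear of the dish (((x of nut1_center in the frame of scoop between -0.042 and 0.042 m and y of nut1_center in the frame of scoop between -0.032 and 0.032 m and z of nut1_center in the frame of scoop between 0.005 and 0.06 m and height (world z) of nut1_center above 0.075 m) or (x of nut2_center in the frame of scoop between -0.042 and 0.042 m and y of nut2_center in the frame of scoop between -0.032 and 0.032 m and z of nut2_center in the frame of scoop between 0.005 and 0.06 m and height (world z) of nut2_center above 0.075 m) or (x of nut3_center in the frame of scoop between -0.042 and 0.042 m and y of nut3_center in the frame of scoop between -0.032 and 0.032 m and z of nut3_center in the frame of scoop between 0.005 and 0.06 m and height (world z) of nut3_center above 0.075 m) or (x of nut4_center in the frame of scoop between -0.042 and 0.042 m and y of nut4_center in the frame of scoop between -0.032 and 0.032 m and z of nut4_center in the frame of scoop between 0.005 and 0.06 m and height (world z) of nut4_center above 0.075 m) or (x of nut5_center in the frame of scoop between -0.042 and 0.042 m and y of nut5_center in the frame of scoop between -0.032 and 0.032 m and z of nut5_center in the frame of scoop between 0.005 and 0.06 m and height (world z) of nut5_center above 0.075 m) or (x of nut6_center in the frame of scoop between -0.042 and 0.042 m and y of nut6_center in the frame of scoop between -0.032 and 0.032 m and z of nut6_center in the frame of scoop between 0.005 and 0.06 m and height (world z) of nut6_center above 0.075 m) or (x of nut7_center in the frame of scoop between -0.042 and 0.042 m and y of nut7_center in the frame of scoop between -0.032 and 0.032 m and z of nut7_center in the frame of scoop between 0.005 and 0.06 m and height (world z) of nut7_center above 0.075 m) or (x of nut8_center in the frame of scoop between -0.042 and 0.042 m and y of nut8_center in the frame of scoop between -0.032 and 0.032 m and z of nut8_center in the frame of scoop between 0.005 and 0.06 m and height (world z) of nut8_center above 0.075 m))), for 0.2 s.
3. every nut lies in the canister (x of nut1_center in the frame of canister_mouth between -0.063 and 0.063 m and y of nut1_center in the frame of canister_mouth between -0.063 and 0.063 m and z of nut1_center in the frame of canister_mouth between -0.098 and -0.01 m and x of nut2_center in the frame of canister_mouth between -0.063 and 0.063 m and y of nut2_center in the frame of canister_mouth between -0.063 and 0.063 m and z of nut2_center in the frame of canister_mouth between -0.098 and -0.01 m and x of nut3_center in the frame of canister_mouth between -0.063 and 0.063 m and y of nut3_center in the frame of canister_mouth between -0.063 and 0.063 m and z of nut3_center in the frame of canister_mouth between -0.098 and -0.01 m and x of nut4_center in the frame of canister_mouth between -0.063 and 0.063 m and y of nut4_center in the frame of canister_mouth between -0.063 and 0.063 m and z of nut4_center in the frame of canister_mouth between -0.098 and -0.01 m and x of nut5_center in the frame of canister_mouth between -0.063 and 0.063 m and y of nut5_center in the frame of canister_mouth between -0.063 and 0.063 m and z of nut5_center in the frame of canister_mouth between -0.098 and -0.01 m and x of nut6_center in the frame of canister_mouth between -0.063 and 0.063 m and y of nut6_center in the frame of canister_mouth between -0.063 and 0.063 m and z of nut6_center in the frame of canister_mouth between -0.098 and -0.01 m and x of nut7_center in the frame of canister_mouth between -0.063 and 0.063 m and y of nut7_center in the frame of canister_mouth between -0.063 and 0.063 m and z of nut7_center in the frame of canister_mouth between -0.098 and -0.01 m and x of nut8_center in the frame of canister_mouth between -0.063 and 0.063 m and y of nut8_center in the frame of canister_mouth between -0.063 and 0.063 m and z of nut8_center in the frame of canister_mouth between -0.098 and -0.01 m), for 0.3 s.
At the end, for the whole second after the job is handed in: All nuts present lie in the canister (centres at least 10 mm below its rim), the lid is shut (under 0.08 rad) and the scoop hangs still from the hook by its eye (eye centre within 35 mm of the seat along the hook, 20 mm sideways, at most 5 mm above it) (all of step 3 and value of joint lid below 0.08 rad and horizontal distance between scoop_eye and hook_seat below 0.035 m and x of scoop_eye in the frame of hook_seat between -0.035 and 0.035 m and y of scoop_eye in the frame of hook_seat between -0.02 and 0.02 m and z of scoop_eye in the frame of hook_seat between -0.035 and 0.005 m and linear speed of scoop below 0.05 m/s); the robot touches nothing.
It fails at once if a nut lying in the dish is touched with the fingers ((contact force between the fingers and nut1 above 1 N and x of nut1_center in the frame of tray_in between -0.06 and 0.06 m and y of nut1_center in the frame of tray_in between -0.136 and 0.136 m and z of nut1_center in the frame of tray_in between 0 and 0.035 m) or (contact force between the fingers and nut2 above 1 N and x of nut2_center in the frame of tray_in between -0.06 and 0.06 m and y of nut2_center in the frame of tray_in between -0.136 and 0.136 m and z of nut2_center in the frame of tray_in between 0 and 0.035 m) or (contact force between the fingers and nut3 above 1 N and x of nut3_center in the frame of tray_in between -0.06 and 0.06 m and y of nut3_center in the frame of tray_in between -0.136 and 0.136 m and z of nut3_center in the frame of tray_in between 0 and 0.035 m) or (contact force between the fingers and nut4 above 1 N and x of nut4_center in the frame of tray_in between -0.06 and 0.06 m and y of nut4_center in the frame of tray_in between -0.136 and 0.136 m and z of nut4_center in the frame of tray_in between 0 and 0.035 m) or (contact force between the fingers and nut5 above 1 N and x of nut5_center in the frame of tray_in between -0.06 and 0.06 m and y of nut5_center in the frame of tray_in between -0.136 and 0.136 m and z of nut5_center in the frame of tray_in between 0 and 0.035 m) or (contact force between the fingers and nut6 above 1 N and x of nut6_center in the frame of tray_in between -0.06 and 0.06 m and y of nut6_center in the frame of tray_in between -0.136 and 0.136 m and z of nut6_center in the frame of tray_in between 0 and 0.035 m) or (contact force between the fingers and nut7 above 1 N and x of nut7_center in the frame of tray_in between -0.06 and 0.06 m and y of nut7_center in the frame of tray_in between -0.136 and 0.136 m and z of nut7_center in the frame of tray_in between 0 and 0.035 m) or (contact force between the fingers and nut8 above 1 N and x of nut8_center in the frame of tray_in between -0.06 and 0.06 m and y of nut8_center in the frame of tray_in between -0.136 and 0.136 m and z of nut8_center in the frame of tray_in between 0 and 0.035 m)).
It fails at once if a bystander is shifted by more than 30 mm or tipped over (distance of any of matchbox, mug, grater, pestle, tea_tin from where it was at the start of the episode above 0.03 m or angle between any of mug, tea_tin's own z axis and vertical above 0.5 rad).
Of nut1, nut2, nut3, nut4, nut5, nut6, nut7, nut8 only 6 to 8 are there at a start; the rules pass over those that are not, and their reading is None.
At some moment in a run one of nut1, nut2, nut3, nut4, nut5, nut6, nut7, nut8 may be knocked a few centimetres aside while the robot is not near it.
It also fails if it takes over 210 s, if anything falls off the work surface, if the arm or the gripper's body presses on something with over 40 N, if the wrist force passes 120 N, or if a joint passes its speed limit or range.

### The arm

A 6-joint arm with a two-finger parallel gripper is mounted at the origin on the work surface. World frame = base frame: x ahead of the robot, y to its left, z up, the work surface at z = 0. Lengths are in mm, angles in rad, forces in N, time in s.
With the tool pointing down it reaches from about 350 to 875 mm from the base axis. Payload 4.2 kg.
Tool frame: the origin (TCP) lies midway between the tips of the shut fingers; the grasp point (between the pads) lies 19 mm behind it; z points along the fingers, y is the line along which they close (so a half turn about z gives the same grasp; the last joint's range is limited). The gripper opens to 85 mm and grips with 20 to 120 N. Pads are 22 mm wide; open, the fingers measure 114 mm over their backs; the gripper's body (76 mm by 85 mm) begins 54 mm behind the grasp point. The pads swing forward as they close: fully open they stand 13 mm farther back than shut.
Start: joints at [1.513, 0.385, 0.008, 0, -1.194, -0.259], TCP at [194.672, 593.887, 231.312] pointing down, gripper open.
Joint ranges: [-3.14, 3.14], [-1.21, 2.06], [-1.07, 1.41], [-3.16, 2.05], [-2.99, -0.16], [-3.1, 3.1]. Speed limits (rad/s): [2.79, 2.79, 3.14, 3.14, 3.14, 3.14].

### API

Orientations are given as a unit quaternion [x, y, z, w].
In Python, from bench import arm, eyes, nets gives the robot as it stands.
- The arm moves only by the tool apply_moves, never from a script. Its arguments are lists of equal length, an entry for each row: "delta_rot": the turn, a rotation vector about the tool's x, y, z as a fraction of full scale, a list of three; "xyz": the shift along the tool's x, y, z as a fraction of full scale, a list of three; "hand": the gripper command: -1 is fully open, 1 is shut, values between are in proportion. In form: {"delta_rot": [[ax, ay, az], ...], "xyz": [[dx, dy, dz], ...], "hand": [hand, ...]}. A call has 1 to 20 rows; each row shifts and turns the commanded pose from where the row before left it, along the tool's axes as they then stand; what a row does not reach is not made up. Full scale, the value 1, is 0.025 m for a shift and 6 degrees for a turn. A row lasts 1/12 s, in which the tool goes at most 41.7 mm and 7.16 degrees, less where a joint would pass 70% of its speed; a pose out of reach is approached as far as the arm can. A call with a number of a shift or a turn outside -1 to 1 is refused whole. A call with a gripper value outside its range is refused whole. The fingers move at their own pace and stop on an object; the grip force is fixed at half the most. Time passes only in rows, so rows that do not move let the fingers close. It gives the time, the measured TCP pose, the force, the opening and the grip force at its end, in the units of the state.
- arm.read_state(): the state, without advancing time (a new reading comes with each control period).
- eyes.get_image(name): name is "scene" or "top" or "wrist"; returns a dict with "frame" (400x640x3 uint8, red, green, blue), "range_z" (400x640 float32, mm along the optical axis (not along the pixel's ray), 0 where there is no reading), "camera_matrix" (3x3 intrinsics, pixels), "R" (3x3) and "t" (3): a world point X has camera coordinates R X + t; the wrist camera has in their place "hand_eye" (4x4, takes a point from camera to tool coordinates, whose origin is the TCP and whose axes are the flange's). Camera axes: x right, y down, z forward; pixel columns grow to the right and rows downward; lengths in mm; the calibration is good to about 2 mm. A picture is of the moment at which its call begins: read the wrist's pose just before it.
- arm.job_done(): hands the job in; it is judged then, once.
Trained networks look in a picture, given as the dict that the camera call returned (one of the last four; its "shot" number tells which), for a name from the list of things; names that differ only in an ending like _2 or _b are one class to them, and where a whole thing is asked for, a point or a joint stands for the part that bears it (a point fixed in the world has none). Each returns a list of dicts, best first, with "score" (0 to 1); they miss things now and then, are a little off and sometimes report something else, mostly with a low value. They report only what shows in the picture. A call takes as long as a camera call.
- nets.look_for(name, picture): "bbox" ([left, top, right, bottom] in pixels, round what is visible of it).
- nets.masks_of(name, picture): "region" (400x640 bool, what is visible of it) and "bbox" ([left, top, right, bottom] in pixels, round what is visible of it).
The state is a dict: "clock": time; "joints": joint angles; "joint_vel": joint speeds; "joint_efforts": joint torques, N m; "position": TCP position; "ee_rot": TCP orientation; "contact_force": force on the tool from outside, world axes, zero at the start; "wrist_torque": the same for the moment, N m; "gripper_width": finger opening in mm; "grasp_force": force on a finger pad.
Only numpy, scipy, OpenCV 4.12 (cv2) and the standard library are available. Lean on these libraries where they do the work, as an engineer would, in place of code of your own. Each camera call takes 0.05 s, during which the arm holds its last target. There are 200 camera calls.

## Working session

There is one attempt and no reset: what is moved stays moved. The work goes in short steps, Python scripts to look and compute and a tool call to move; the robot and the scene stay as the last step left them, time stands still between calls to the robot, and variables do not carry over. Pictures are saved under pics/ and viewed, at most 14 in all, crops included, and the job is handed in when it is done.

Besides the shell and the picture viewer there is one more tool, called in YAML: its name, and indented under it one key for each argument. apply_moves: Moves the arm, as the interface text tells. Its arguments: {"type":"object","properties":{"delta_rot":{"type":"array"},"xyz":{"type":"array"},"hand":{"type":"array"}},"required":["delta_rot","xyz","hand"]}

```bash
ls; mkdir -p pics; cat > h.py <<'E'
import numpy as np, cv2
from bench import arm, eyes, nets
from scipy.spatial.transform import Rotation as Ro
def cloud(p):
    K=p["camera_matrix"]; z=p["range_z"].astype(float)
    v,u=np.mgrid[0:400,0:640]
    c=np.stack([(u-K[0,2])*z/K[0,0],(v-K[1,2])*z/K[1,1],z],-1)
    if "R" in p: w=(c-np.array(p["t"]))@np.array(p["R"])
    else:
        H=np.array(p["hand_eye"]); w=c@H[:3,:3].T+H[:3,3]
        s=arm.read_state(); w=w@Ro.from_quat(s["ee_rot"]).as_matrix().T+np.array(s["position"])
    w[z<=0]=np.nan
    return w
def save(p,n): cv2.imwrite("pics/"+n,p["frame"][:,:,::-1])
E
python3 - <<'E'
from h import *
print(arm.read_state())
for n in ["scene","top"]:
    p=eyes.get_image(n); save(p,n+"0.png"); w=cloud(p)
    for o in ["scoop","scoop_grip","scoop_eye","tray_in","canister_mouth","lid_tab","hook_seat","nut1_center","matchbox","mug","grater","pestle","tea_tin"]:
        for m in nets.masks_of(o,p)[:9 if 'nut' in o else 1]:
            q=w[m["region"]]; q=q[~np.isnan(q[:,0])]
            if len(q): print(n,o,round(m["score"],2),m["bbox"],np.median(q,0).round(),q.min(0).round(),q.max(0).round())
E
```

```text
pics
{'clock': 0.0, 'joints': array([ 1.51257611e+00,  3.85561936e-01,  6.64385708e-03, -4.70953697e-04,
       -1.19399485e+00, -2.58572155e-01]), 'joint_vel': array([ 0.00140354, -0.00087526, -0.00011963,  0.00012783, -0.00039455,
        0.0010946 ]), 'joint_efforts': array([-4.32508605e-04, -3.92290878e+01,  1.88393319e+01,  4.18597028e+00,
       -4.69268969e-03,  3.95184131e-06]), 'position': array([194.52499241, 593.35581362, 230.22954827]), 'ee_rot': array([ 9.87467247e-01, -1.57820367e-01, -1.11929287e-04,  1.07488171e-03]), 'contact_force': array([0.40030122, 0.01974783, 0.35218892]), 'wrist_torque': array([-0.00720634,  0.00120426,  0.00362962]), 'grasp_force': 0.0, 'gripper_width': 85.31606421833564}
scene scoop 0.8 [220.6, 188.0, 268.5, 260.0] [ 549. -237.   14.] [ 299. -285.   -1.] [ 619. -203.  113.]
scene scoop_grip 0.97 [216.3, 177.4, 271.3, 257.4] [ 546. -235.   15.] [ 299. -291.   -1.] [ 619. -191.  130.]
scene scoop_eye 0.93 [217.8, 174.0, 270.8, 262.6] [ 546. -236.   15.] [ 305. -291.   -2.] [ 620. -191.  132.]
scene tray_in 0.88 [278.7, 228.8, 391.8, 282.7] [536
[... 1294 characters left out ...]

top canister_mouth 0.65 [180.6, 192.5, 237.6, 243.8] [499. 327. 107.] [432. 264.  -9.] [585. 437. 151.]
top lid_tab 0.8 [182.0, 191.3, 232.5, 243.4] [499. 332. 107.] [432. 264.  -6.] [571. 434. 151.]
top hook_seat 0.96 [454.3, 165.6, 543.5, 218.7] [ 583. -445.   21.] [ 511. -606.   -5.] [ 673. -362.  354.]
top matchbox 0.63 [373.6, 251.8, 387.1, 267.5] [ 380. -161.   15.] [ 362. -186.    7.] [ 400. -135.   28.]
top mug 0.79 [241.2, 138.5, 281.8, 168.7] [700. 183.  34.] [657. 139.  -3.] [733. 247.  99.]
top grater 0.63 [262.8, 252.2, 338.4, 272.9] [373.  64.  30.] [355. -23.  -7.] [394. 183.  43.]
top pestle 0.69 [261.8, 253.0, 336.5, 270.2] [373.  72.  30.] [355. -23.  -3.] [394. 184.  43.]
```

```bash
python3 - <<'E'
from h import *
for n in ["scene","top"]:
    p=eyes.get_image(n)
    f=p["frame"]
    c=f[90:350,80:540] if n=="scene" else f[110:300,160:560]
    c=cv2.resize(c,None,fx=1.7 if n=="scene" else 2,fy=1.7 if n=="scene" else 2,interpolation=cv2.INTER_CUBIC)
    cv2.imwrite(f"pics/{n}1.png",c[:,:,::-1])
    print(n,-np.array(p["R"]).T@np.array(p["t"]),p["R"],p["camera_matrix"][0][0])
p=eyes.get_image("top"); w=cloud(p)
# canister: edges by min-area rect of z>90 points; scoop; tray; hook
reg=(w[...,0]>400)&(w[...,0]<600)&(w[...,1]>240)&(w[...,1]<430)
def rect(m):
    q=w[m][:,:2].astype(np.float32); print(len(q),cv2.minAreaRect(q))
rect(reg&(abs(w[...,2]-107)<6))
m=reg&(w[...,2]>128); print("tab"); rect(m); print(np.nanmedian(w[m],0))
for a,b in((30,44),):
    t=(w[...,0]>460)&(w[...,0]<650)&(abs(w[...,1])<170)&(w[...,2]>a)&(w[...,2]<b); rect(t)
# nuts: tray interior
E
```

```text
scene [1419.11945633  186.33363986  823.63027509] [[-0.25039326  0.9679451   0.01963437]
 [ 0.56393751  0.16230704 -0.80971039]
 [-0.78694199 -0.19167346 -0.58650113]] 472.51447887890913
top [ 375.63963402   -2.23855115 1521.63086207] [[ 0.00464689 -0.99995144  0.00869081]
 [-0.99310957 -0.00563244 -0.11705409]
 [ 0.11709735 -0.00808699 -0.99308751]] 508.2867462786635
2231 ((500.9630432128906, 334.1716613769531), (138.05055236816406, 137.5820770263672), 0.4417741596698761)
tab
63 ((445.9248962402344, 333.8132019042969), (13.648317337036133, 28.0764217376709), 0.2430943250656128)
[446.79456392 333.44812442 140.76137977]
603 ((552.1146850585938, 7.64056396484375), (120.1192855834961, 270.7786865234375), 2.045437812805176)
```

View pics/scene1.png

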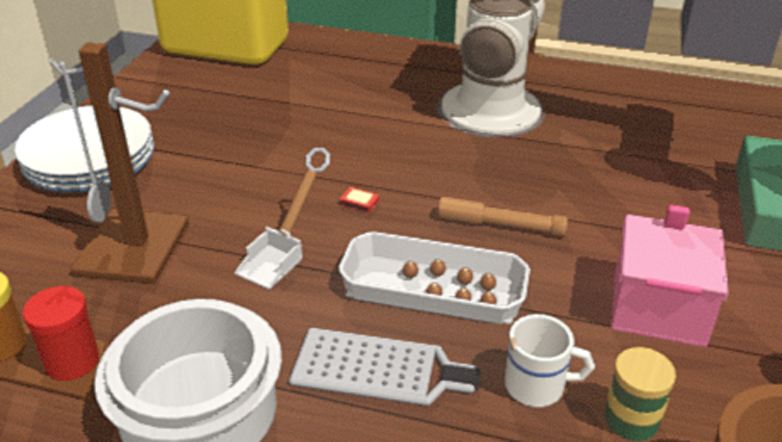

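View pics/top1.png

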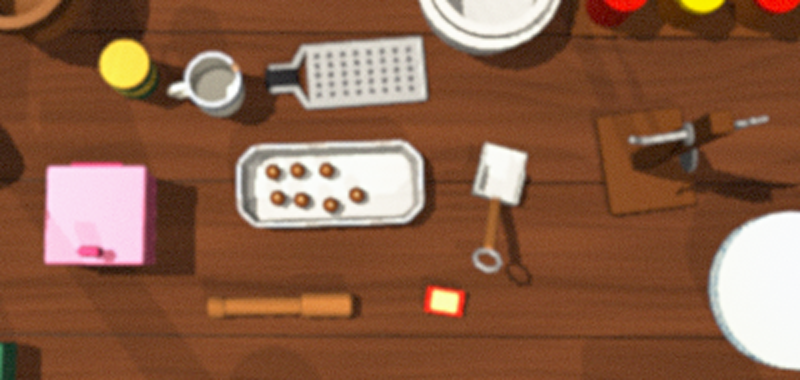

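Seven nuts show in the +y half of the dish. The pink canister's tab faces the robot at about (446, 334). The scoop's lip faces +x at about (600, -237), and the free hook on the stand points +y. First I'll open the lid by its tab.

apply_moves:
  delta_rot:
    - [0,0,-0.76]
    - [0,0,-0.76]
    - [0,0,-0.76]
    - [0,0,-0.76]
    - [0,0,0]
    - [0,0,0]
    - [0,0,0]
    - [0,0,0]
    - [0,0,0]
    - [0,0,0]
    - [0,0,0]
    - [0,0,0]
    - [0,0,0]
    - [0,0,0]
    - [0,0,0]
    - [0,0,0]
    - [0,0,0]
    - [0,0,0]
    - [0,0,0]
    - [0,0,0]
  xyz:
    - [0,0,0]
    - [0,0,0]
    - [0,0,0]
    - [0,0,0]
    - [0.67,0.69,0]
    - [0.67,0.69,0]
    - [0.67,0.69,0]
    - [0.67,0.69,0]
    - [0.67,0.69,0]
    - [0.67,0.69,0]
    - [0.67,0.69,0]
    - [0.67,0.69,0]
    - [0.67,0.69,0]
    - [0.67,0.69,0]
    - [0.67,0.69,0]
    - [0.67,0.69,0]
    - [0.67,0.69,0]
    - [0.67,0.69,0]
    - [0.67,0.69,0]
    - [0,0,0]
  hand: [-1,-1,-1,-1,-1,-1,-1,-1,-1,-1,-1,-1,-1,-1,-1,-1,-1,-1,-1,-1]

```text
clock: 3.22
position: [448.2, 333.1, 231.4]
ee_rot: [1.0, -0.001, 0.0, 0.0]
contact_force: [-0.5, -0.5, -0.1]
gripper_width: 85.1
grasp_force: 0.0
```

```bash
python3 - <<'E'
from h import *
s=arm.read_state(); print(s["position"],Ro.from_quat(s["ee_rot"]).as_matrix().round(3),s["joints"].round(2))
p=eyes.get_image("wrist"); w=cloud(p)
m=(w[...,2]>125)&(w[...,2]<160)&(abs(w[...,1]-334)<40)&(abs(w[...,0]-446)<40)
q=w[m][:,:2].astype(np.float32); print(len(q),cv2.minAreaRect(q),np.median(w[m],0))
E
```

```text
[448.22593653 333.11853932 231.37023268] [[ 1.    -0.002  0.   ]
 [-0.002 -1.    -0.001]
 [ 0.     0.001 -1.   ]] [ 0.93  0.27 -0.16  0.   -1.14  0.64]
710 ((446.0400695800781, 337.3497619628906), (13.01339054107666, 29.676362991333008), 0.7038401961326599) [448.33296404 337.30146988 143.32726899]
```

apply_moves:
  delta_rot:
    - [0,0,0]
    - [0,0,0]
    - [0,0,0]
    - [0,0,0]
    - [0,0,0]
    - [0,0,0]
    - [0,0,0]
    - [0,0,0]
    - [0,0,0]
    - [0,0,0]
    - [0,0,0]
    - [0,0,0]
    - [0,0,0]
    - [0,0,0]
    - [0,0,0]
  xyz:
    - [0,-0.05,0.8]
    - [0,-0.05,0.8]
    - [0,0,0.8]
    - [0,0,0.8]
    - [0,0,0.8]
    - [0,0,0.8]
    - [0,0,0]
    - [0,0,0]
    - [0,0,0]
    - [0,0,0]
    - [0,0,0]
    - [0,0,0]
    - [0,0,0]
    - [0,0,0]
    - [0,0,0]
  hand: [-1,-1,-1,-1,-1,-1,-1,0.6,0.6,0.6,0.6,0.6,0.6,0.6,0.6]

```text
clock: 4.52
position: [446.7, 337.8, 112.9]
ee_rot: [1.0, 0.001, 0.001, -0.0]
contact_force: [-1.4, -2.5, 5.1]
gripper_width: 29.0
grasp_force: 59.2
```

apply_moves:
  delta_rot:
    - [0,0,0]
    - [0,0,0]
    - [0,0,0]
    - [0,0,0]
    - [0,0,0]
    - [0,0,0]
    - [0,0,0]
    - [0,0,0]
    - [0,0,0]
    - [0,0,0]
    - [0,0,0]
    - [0,0,0]
    - [0,0,0]
    - [0,0,0]
    - [0,0,0]
    - [0,0,0]
    - [0,0,0]
    - [0,0,0]
  xyz:
    - [0.14,0,-0.466]
    - [0.185,0,-0.449]
    - [0.229,0,-0.429]
    - [0.271,0,-0.403]
    - [0.31,0,-0.374]
    - [0.345,0,-0.342]
    - [0.378,0,-0.306]
    - [0.407,0,-0.266]
    - [0.431,0,-0.224]
    - [0.451,0,-0.179]
    - [0.467,0,-0.134]
    - [0.478,0,-0.087]
    - [0.484,0,-0.039]
    - [0.486,0,0.01]
    - [0.482,0,0.058]
    - [0.474,0,0.106]
    - [0.461,0,0.153]
    - [0,0,0]
  hand: [0.6,0.6,0.6,0.6,0.6,0.6,0.6,0.6,0.6,0.6,0.6,0.6,0.6,0.6,0.6,0.6,0.6,0.6]

```text
clock: 6.02
position: [609.7, 338.5, 195.3]
ee_rot: [1.0, 0.0, 0.0, -0.0]
contact_force: [-2.3, 1.3, 3.0]
gripper_width: 29.1
grasp_force: 59.4
```

```bash
python3 - <<'E'
from h import *
p=eyes.get_image("top"); w=cloud(p)
f=cv2.resize(p["frame"][110:300,160:560],None,fx=2,fy=2); cv2.imwrite("pics/top2.png",f[:,:,::-1])
# scoop geometry
m=(w[...,0]>540)&(w[...,0]<640)&(abs(w[...,1]+237)<45)
q=w[m&(w[...,2]>1)&(p["frame"].min(-1)>130)]
print("pan",len(q),cv2.minAreaRect(q[:,:2].astype(np.float32)))
for o in ["scoop_eye","scoop"]:
  for r in nets.masks_of(o,p)[:2]:
    q=w[r["region"]]; q=q[~np.isnan(q[:,0])]
    for a,b in((60,75),(75,90),(90,105),(105,140)):
        t=q[(q[:,2]>a)&(q[:,2]<b)]
        if len(t): print(o,a,b,len(t),t.mean(0).round(1),t.min(0).round(),t.max(0).round())
# hook: z 240-310 near
p2=eyes.get_image("scene"); w2=cloud(p2)
for ww in (w,w2):
    m=(ww[...,0]>500)&(ww[...,0]<700)&(ww[...,1]>-520)&(ww[...,1]<-330)&(ww[...,2]>230)
    q=ww[m]; 
    for lo in range(-520,-330,10):
        t=q[(q[:,1]>=lo)&(q[:,1]<lo+10)]
        if len(t): print(lo,len(t),t.mean(0).round(),t[:,2].min().round(),t[:,2].max().round())
E
```

```text
pan 389 ((575.623779296875, -245.1553955078125), (69.01103973388672, 80.56680297851562), 81.88603210449219)
scoop_eye 60 75 32 [ 503.8 -227.    67.2] [ 493. -235.   60.] [ 515. -219.   75.]
scoop_eye 75 90 32 [ 486.3 -222.3   82.4] [ 472. -230.   75.] [ 502. -211.   90.]
scoop_eye 90 105 39 [ 466.7 -217.1   98.4] [ 446. -225.   90.] [ 481. -203.  105.]
scoop_eye 105 140 81 [ 441.2 -210.9  117.8] [ 423. -228.  105.] [ 466. -192.  137.]
scoop 60 75 33 [ 503.5 -226.7   67.2] [ 493. -235.   60.] [ 515. -217.   75.]
scoop 75 90 32 [ 486.3 -222.3   82.4] [ 472. -230.   75.] [ 502. -211.   90.]
scoop 90 105 39 [ 466.7 -217.1   98.4] [ 446. -225.   90.] [ 481. -203.  105.]
scoop 105 140 50 [ 447.9 -208.4  113.6] [ 429. -226.  105.] [ 466. -192.  129.]
-520 12 [ 599. -514.  320.] 312.0 326.0
-510 12 [ 597. -504.  312.] 281.0 324.0
-500 21 [ 596. -497.  306.] 278.0 334.0
-490 7 [ 596. -486.  312.] 310.0 314.0
-470 51 [ 587. -464.  331.] 237.0 354.0
-460 76 [ 587. -455.  329.] 230.0 354.0
-450 178 [ 586. -443.  310.] 230.0 353.0
-440 75 [ 593. -438.  289.] 235.0 345.0
-430 14 [ 587. -425.  270.
[... 194 characters left out ...]
 281.] 275.0 287.0
-370 9 [ 578. -366.  288.] 285.0 293.0
-520 11 [ 601. -513.  322.] 315.0 327.0
-510 49 [ 600. -503.  294.] 232.0 324.0
-500 88 [ 600. -497.  277.] 231.0 323.0
-490 12 [ 598. -485.  313.] 309.0 316.0
-480 5 [ 597. -477.  315.] 314.0 316.0
-470 112 [ 605. -463.  299.] 230.0 351.0
-460 207 [ 604. -455.  298.] 231.0 351.0
-450 384 [ 597. -444.  297.] 230.0 351.0
-440 144 [ 597. -438.  287.] 231.0 351.0
-430 14 [ 589. -425.  271.] 265.0 275.0
-420 16 [ 588. -416.  268.] 264.0 271.0
-410 16 [ 587. -405.  266.] 259.0 269.0
-400 12 [ 586. -396.  263.] 259.0 266.0
-390 16 [ 585. -385.  266.] 261.0 271.0
-380 20 [ 584. -375.  274.] 264.0 283.0
-370 18 [ 582. -366.  286.] 277.0 291.0
```

View pics/top2.png

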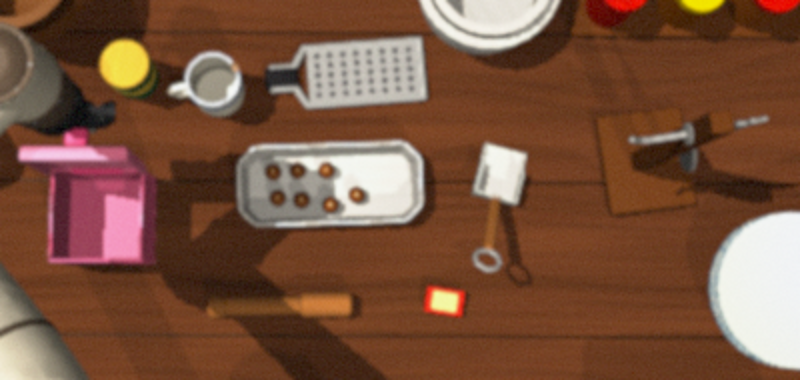

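apply_moves:
  delta_rot:
    - [0,0,0]
    - [0,0,0]
    - [0,0,0]
    - [0,0,0]
    - [0,0,0]
    - [0,0,0]
    - [0,0,0]
    - [0,0,0]
    - [0,0,0]
    - [0,0,0]
    - [0,0,0]
    - [0,0,0]
    - [0,0,0]
    - [0,0,0]
    - [0,0,0]
    - [0,0,0]
    - [0,0,0]
    - [0,0,0]
    - [0,0,0]
    - [0,0,0]
  xyz:
    - [0,0,0]
    - [0,0,0]
    - [0,0,0]
    - [0,0,0]
    - [0,0,-0.95]
    - [0,0,-0.95]
    - [0,0,-0.95]
    - [0,0,-0.95]
    - [-0.117,0.957,0]
    - [-0.117,0.957,0]
    - [-0.117,0.957,0]
    - [-0.117,0.957,0]
    - [-0.117,0.957,0]
    - [-0.117,0.957,0]
    - [-0.117,0.957,0]
    - [-0.117,0.957,0]
    - [-0.117,0.957,0]
    - [-0.117,0.957,0]
    - [-0.117,0.957,0]
    - [-0.117,0.957,0]
  hand: [-1,-1,-1,-1,-1,-1,-1,-1,-1,-1,-1,-1,-1,-1,-1,-1,-1,-1,-1,-1]

```text
clock: 7.88
position: [573.3, 49.9, 290.8]
ee_rot: [1.0, 0.001, 0.0, 0.0]
contact_force: [-0.2, -0.6, -0.2]
gripper_width: 85.3
grasp_force: 0.0
```

apply_moves:
  delta_rot:
    - [0,0,0]
    - [0,0,0]
    - [0,0,0]
    - [0,0,0]
    - [0,0,0]
    - [0,0,0]
    - [0,0,0]
    - [0,0,0]
    - [0,0,0]
    - [0,0,0]
    - [0,0,0]
    - [0,0,0]
    - [0,0,1]
    - [0,0,1]
    - [0,0,1]
    - [0,0,1]
    - [0,0,1]
    - [0,0,1]
    - [0,0,1]
    - [0,0,1]
  xyz:
    - [-0.117,0.957,0]
    - [-0.117,0.957,0]
    - [-0.117,0.957,0]
    - [-0.117,0.957,0]
    - [-0.117,0.957,0]
    - [-0.117,0.957,0]
    - [-0.117,0.957,0]
    - [-0.117,0.957,0]
    - [-0.117,0.957,0]
    - [-0.117,0.957,0]
    - [-0.117,0.957,0]
    - [-0.117,0.957,0]
    - [0,0,0]
    - [0,0,0]
    - [0,0,0]
    - [0,0,0]
    - [0,0,0]
    - [0,0,0]
    - [0,0,0]
    - [0,0,0]
  hand: [-1,-1,-1,-1,-1,-1,-1,-1,-1,-1,-1,-1,-1,-1,-1,-1,-1,-1,-1,-1]

```text
clock: 9.55
position: [538.9, -236.2, 290.7]
ee_rot: [0.913, -0.408, 0.0, 0.0]
contact_force: [-0.1, 0.0, 0.4]
gripper_width: 85.4
grasp_force: 0.0
```

apply_moves:
  delta_rot:
    - [0,0,1]
    - [0,0,1]
    - [0,0,1]
    - [0,0,1]
    - [0,0,1]
    - [0,0,1]
    - [0,0,1]
    - [0,0,1]
    - [0,0,1]
    - [0,0,1]
    - [0,0,1]
    - [0,0,1]
    - [0,0,1]
    - [0,0,1]
    - [0,0,1]
    - [0,0,1]
    - [0,0,1]
    - [0,0,1]
    - [0,0,1]
    - [0,0,1]
  xyz:
    - [0,0,0]
    - [0,0,0]
    - [0,0,0]
    - [0,0,0]
    - [0,0,0]
    - [0,0,0]
    - [0,0,0]
    - [0,0,0]
    - [0,0,0]
    - [0,0,0]
    - [0,0,0]
    - [0,0,0]
    - [0,0,0]
    - [0,0,0]
    - [0,0,0]
    - [0,0,0]
    - [0,0,0]
    - [0,0,0]
    - [0,0,0]
    - [0,0,0]
  hand: [-1,-1,-1,-1,-1,-1,-1,-1,-1,-1,-1,-1,-1,-1,-1,-1,-1,-1,-1,-1]

```text
clock: 11.22
position: [538.9, -236.1, 290.7]
ee_rot: [-0.103, 0.995, -0.0, 0.0]
contact_force: [0.4, 0.7, -0.7]
gripper_width: 85.5
grasp_force: 0.0
```

```bash
cat >> h.py <<'E'
def rel(pos,R):
    "remaining move: turn (tool axes, units of 6deg) and world->tool shift (units of 25mm) in CURRENT and TARGET axes"
    s=arm.read_state(); C=Ro.from_quat(s["ee_rot"]); T=Ro.from_matrix(R)
    d=np.array(pos)-s["position"]
    print("pos",s["position"].round(1),"rot",(np.degrees((C.inv()*T).as_rotvec())/6).round(3),"shift cur",(C.inv().apply(d)/25).round(3),"shift tgt",(T.inv().apply(d)/25).round(3),"j",s["joints"].round(2),"F",s["contact_force"].round(1),"w",round(s["gripper_width"],1),"t",round(s["clock"],2))
def tool(yaw,pitch,tilt=40):
    "tool R for a scoop with x at world yaw(deg), nose-down pitch(deg); grip tilt"
    S=Ro.from_euler("z",yaw,degrees=True)*Ro.from_euler("y",pitch,degrees=True)
    a=np.radians(tilt); z=np.array([-np.sin(a),0,-np.cos(a)]); x=np.array([-np.cos(a),0,np.sin(a)])
    return (S*Ro.from_matrix(np.stack([x,np.cross(z,x),z],1))).as_matrix(),S.as_matrix()
E
python3 - <<'E'
from h import *
R,S=tool(-15,0); g=np.array([487.4,-222.6,72.9])
rel(g+19*R[:,2]-100*R[:,2],R)
E
```

```text
pos [ 538.9 -236.1  290.7] rot [-1.56   6.546  4.28 ] shift cur [0.049 0.014 6.232] shift tgt [-3.969 -0.01   4.804] j [-0.14  0.29  0.01  0.   -1.3  -1.23] F [ 0.4  0.7 -0.7] w 85.5 t 11.22
```

apply_moves:
  delta_rot:
    - [0,0,0.9]
    - [0,0,0.9]
    - [0,0,0.9]
    - [0,0,0.9]
    - [0,0,0.9]
    - [0,0.952,0]
    - [0,0.952,0]
    - [0,0.952,0]
    - [0,0.952,0]
    - [0,0.952,0]
    - [0,0.952,0]
    - [0,0.952,0]
    - [0,0,0]
    - [0,0,0]
    - [0,0,0]
    - [0,0,0]
    - [0,0,0]
    - [0,0,0]
    - [0,0,0]
    - [0,0,0]
  xyz:
    - [0,0,0]
    - [0,0,0]
    - [0,0,0]
    - [0,0,0]
    - [0,0,0]
    - [0,0,0]
    - [0,0,0]
    - [0,0,0]
    - [0,0,0]
    - [0,0,0]
    - [0,0,0]
    - [0,0,0]
    - [-0.567,0,0.686]
    - [-0.567,0,0.686]
    - [-0.567,0,0.686]
    - [-0.567,0,0.686]
    - [-0.567,0,0.686]
    - [-0.567,0,0.686]
    - [-0.567,0,0.686]
    - [0,0,0]
  hand: [-1,-1,-1,-1,-1,-1,-1,-1,-1,-1,-1,-1,-1,-1,-1,-1,-1,-1,-1,-1]

```text
clock: 12.88
position: [535.7, -234.9, 130.3]
ee_rot: [0.122, 0.93, 0.045, -0.343]
contact_force: [-0.1, 1.2, -1.2]
gripper_width: 85.4
grasp_force: 0.0
```

```bash
python3 - <<'E'
from h import *
R,S=tool(-15,0); g=np.array([487.4,-222.6,72.9])
rel(g+19*R[:,2],R)
p=eyes.get_image("wrist"); save(p,"w1.png"); w=cloud(p)
r=nets.masks_of("scoop",p)
if r:
    q=w[r[0]["region"]]; q=q[~np.isnan(q[:,0])]
    for a in range(50,120,10):
        t=q[(q[:,2]>a)&(q[:,2]<a+10)&(q[:,0]<530)]
        if len(t): print(a,len(t),t.mean(0).round(1),np.ptp(t[:,1]).round())
E
```

```text
pos [ 535.7 -234.9  130.3] rot [ 0.003 -0.082  0.008] shift cur [ 0.019 -0.028  3.801] shift tgt [ 0.052 -0.027  3.801] j [-0.17  0.77  0.28 -0.06 -1.78 -1.65] F [-0.1  1.2 -1.2] w 85.4 t 12.88
50 356 [ 522.5 -231.8   55.2] 18.0
60 378 [ 511.1 -228.8   65.1] 18.0
70 399 [ 499.3 -226.    75.1] 17.0
80 442 [ 487.7 -222.6   85.1] 18.0
90 451 [ 476.3 -219.5   95.2] 18.0
100 497 [ 464.3 -216.2  105.3] 23.0
110 662 [ 450.4 -212.5  113.9] 40.0
```

View pics/w1.png

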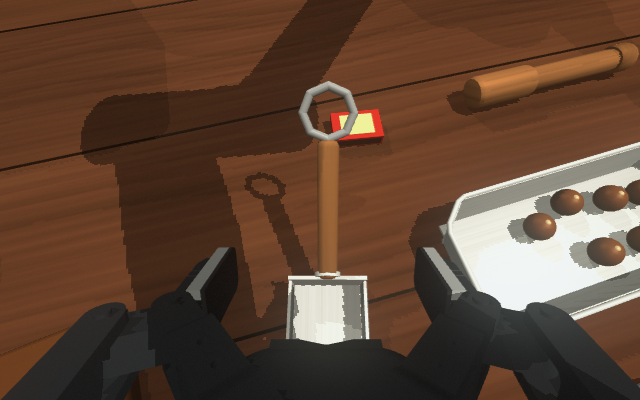

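apply_moves:
  delta_rot:
    - [0,0,0]
    - [0,0,0]
    - [0,0,0]
    - [0,0,0]
    - [0,0,0]
    - [0,0,0]
    - [0,0,0]
    - [0,0,0]
    - [0,0,0]
    - [0,0,0]
    - [0,0,0]
    - [0,0,0]
    - [0,0,0]
    - [0,0,0]
    - [0,0,0]
  xyz:
    - [0,0,0.76]
    - [0,0,0.76]
    - [0,0,0.76]
    - [0,0,0.76]
    - [0,0,0.76]
    - [0,0,0]
    - [0,0,0]
    - [0,0,0]
    - [0,0,0]
    - [0,0,0]
    - [0,0,0]
    - [0,0,0]
    - [0,0,0]
    - [0,0,0]
    - [0,0,0]
  hand: [-1,-1,-1,-1,-1,1,1,1,1,1,1,1,1,1,1]

```text
clock: 14.23
position: [479.4, -220.2, 62.5]
ee_rot: [0.122, 0.932, 0.044, -0.338]
contact_force: [1.0, 0.2, 2.6]
gripper_width: 14.3
grasp_force: 62.5
```

```bash
python3 - <<'E'
from h import *
R,S=tool(-15,0); g=np.array([487.4,-222.6,72.9])
rel(g+19*R[:,2],R)
p=eyes.get_image("wrist"); save(p,"w2.png"); w=cloud(p)
r=nets.masks_of("scoop",p)
q=w[r[0]["region"]]; q=q[~np.isnan(q[:,0])]
t=q[(q[:,2]>110)]; print(t.mean(0), q.max(0))
# tray rect with wrist? use top+scene
p=eyes.get_image("top"); w=cloud(p); p2=eyes.get_image("scene"); w2=cloud(p2)
for ww in(w,w2):
    t=(ww[...,0]>460)&(ww[...,0]<650)&(abs(ww[...,1])<170)&(ww[...,2]>33)&(ww[...,2]<46); q=ww[t]
    print(cv2.minAreaRect(q[:,:2].astype(np.float32)), q.min(0),q.max(0))
for pp,ww in((p,w),(p2,w2)):
  h=cv2.cvtColor(pp["frame"],cv2.COLOR_RGB2HSV)
  m=((ww[...,0]>490)&(ww[...,0]<615)&(abs(ww[...,1]-8)<140)&(ww[...,2]<45)&(h[...,1]>90)).astype(np.uint8)
  n,_,st,_=cv2.connectedComponentsWithStats(m); lab=_ 
  n,lab,st,c=cv2.connectedComponentsWithStats(m)
  for i in range(1,n):
    if st[i,4]>5: print(st[i,4],np.nanmean(ww[lab==i],0).round(1))
E
```

```text
pos [ 479.4 -220.2   62.5] rot [-0.012  0.014  0.013] shift cur [ 0.013 -0.011  0.226] shift tgt [ 0.012 -0.011  0.226] j [-0.16  0.75  0.04 -0.06 -1.55 -1.65] F [1.  0.2 2.6] w 14.3 t 14.23
[ 434.62626015 -210.0935123   121.54985454] [ 522.67100173 -190.84137508  132.33270607]
((550.588623046875, 40.347442626953125), (119.71712493896484, 205.27398681640625), 1.9574425220489502) [491.32575988 -60.18865816  33.03770329] [613.91807029 143.13582396  45.96173943]
((552.5513916015625, 8.136383056640625), (124.3375473022461, 271.3053894042969), 2.7865471839904785) [ 487.28071745 -127.82650608   33.04733785] [618.11326214 144.51125389  45.67395227]
19 [ 6.083e+02  1.419e+02 -1.000e-01]
36 [570.9  93.6  26.9]
34 [573.4  56.7  26.6]
36 [574.5  13.9  27. ]
37 [537.4 -31.3  27.1]
35 [532.5  84.8  26.7]
37 [529.7  50.9  26.8]
37 [522.6   7.5  27.5]
12 [500.9 145.1   1. ]
62 [530.   10.1  23. ]
58 [545.4 -28.2  23.7]
60 [537.4  53.1  22.9]
103 [555.7  91.3  24.4]
395 [606.8   2.9   0.9]
38 [579.7  17.1  25.5]
36 [579.3  60.3  26.3]
34 [564.  143.    0.9]
```

apply_moves:
  delta_rot:
    - [0,0,0]
    - [0,0,0]
    - [0.64,0,-0.762]
    - [0.64,0,-0.762]
    - [0.64,0,-0.762]
    - [0.64,0,-0.762]
    - [0.64,0,-0.762]
    - [0.64,0,-0.762]
    - [0.64,0,-0.762]
    - [0.64,0,-0.762]
    - [0.64,0,-0.762]
    - [0.64,0,-0.762]
    - [0.64,0,-0.762]
    - [0.64,0,-0.762]
    - [0.64,0,-0.762]
    - [0.64,0,-0.762]
    - [0.64,0,-0.762]
    - [0.64,0,-0.762]
    - [0.64,0,-0.762]
    - [0.64,0,-0.762]
  xyz:
    - [0.643,0,-0.766]
    - [0.643,0,-0.766]
    - [0.643,0,-0.766]
    - [0.643,0,-0.766]
    - [0.643,0,-0.766]
    - [0.643,0,-0.766]
    - [0,0,0]
    - [0,0,0]
    - [0,0,0]
    - [0,0,0]
    - [0,0,0]
    - [0,0,0]
    - [0,0,0]
    - [0,0,0]
    - [0,0,0]
    - [0,0,0]
    - [0,0,0]
    - [0,0,0]
    - [0,0,0]
    - [0,0,0]
  hand: [1,1,1,1,1,1,1,1,1,1,1,1,1,1,1,1,1,1,1,1]

```text
clock: 16.1
position: [477.9, -219.5, 210.6]
ee_rot: [0.681, -0.647, 0.247, 0.236]
contact_force: [1.2, -0.9, -1.7]
gripper_width: 14.4
grasp_force: 61.9
```

```bash
cat >> h.py <<'E'
TC=np.array([552,8,0.]); TY=2.4; TCPS=np.array([-96.5,0,62.5])
def lip(lx,ly,lz,pitch,yaw=90,ox=40.):
    "TCP pose for lip (scoop point (ox,0,0)) at tray coords lx,ly, height lz above shelf"
    R,S=tool(yaw+TY,pitch)
    c,s=np.cos(np.radians(TY)),np.sin(np.radians(TY))
    P=TC+np.array([c*lx-s*ly,s*lx+c*ly,lz])
    return P+S@(TCPS-[ox,0,0]),R
E
python3 - <<'E'
from h import *
rel(*lip(-12,-57,90,30)); print(lip(-12,-57,90,30)[0])
T=lip(-12,-57,90,30)[1]
for a,b in(((-12,-57,90,30),(-12,-57,4,30)),((-12,-57,4,30),(-12,-25,3,8)),((-12,-25,3,8),(-12,90,3,8)),((-12,90,3,8),(0,118,3,8))):
    A,B=lip(*a),lip(*b); print((A[1].T@(B[0]-A[0])/25).round(3),(B[1].T@(B[0]-A[0])/25).round(3))
p=eyes.get_image("scene"); f=cv2.resize(p["frame"][120:320,150:500],None,fx=2,fy=2); cv2.imwrite("pics/s2.png",f[:,:,::-1])
E
```

```text
pos [ 477.9 -219.5  210.6] rot [-0.054  5.001  0.064] shift cur [-2.39  -2.89  -2.106] shift tgt [-1.031 -2.863 -3.039] j [ 0.15  0.21 -0.76  0.92 -0.93 -0.79] F [ 1.2 -0.9 -1.7] w 14.4 t 16.1
[ 546.03904848 -136.33869592  212.37658774]
[-3.233 -0.     1.177] [-3.233 -0.     1.177]
[-1.494 -0.     0.864] [-1.062 -0.     1.36 ]
[-3.078 -0.    -3.418] [-3.078 -0.    -3.418]
[-0.749 -0.48  -0.832] [-0.749 -0.48  -0.832]
```

View pics/s2.png

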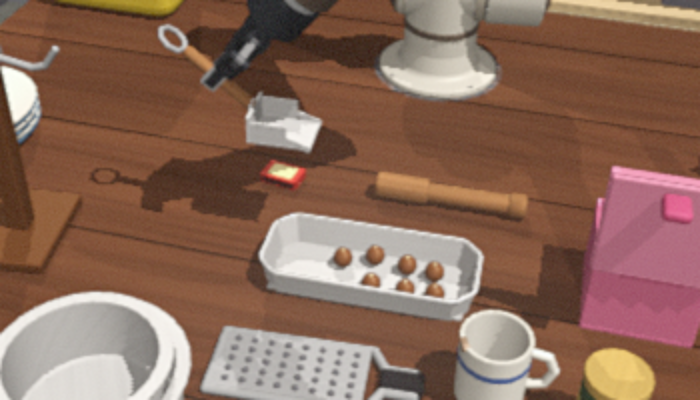

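apply_moves:
  delta_rot:
    - [0,1,0]
    - [0,1,0]
    - [0,1,0]
    - [0,1,0]
    - [0,1,0]
    - [0,0,0]
    - [0,0,0]
    - [0,0,0]
    - [0,0,0]
    - [0,0,0]
    - [0,0,0]
  xyz:
    - [0,0,0]
    - [0,0,0]
    - [0,0,0]
    - [0,0,0]
    - [0,0,0]
    - [-0.21,-0.57,-0.61]
    - [-0.21,-0.57,-0.61]
    - [-0.21,-0.57,-0.61]
    - [-0.21,-0.57,-0.61]
    - [-0.21,-0.57,-0.61]
    - [0,0,0]
  hand: [1,1,1,1,1,1,1,1,1,1,1]

```text
clock: 17.07
position: [549.9, -133.1, 212.4]
ee_rot: [0.592, -0.566, 0.416, 0.395]
contact_force: [0.8, -0.3, -1.2]
gripper_width: 14.2
grasp_force: 62.0
```

```bash
cat >> h.py <<'E'
def scoop_est(p,R,S):
    w=cloud(p); r=nets.masks_of("scoop",p)
    if not r: print("no scoop"); return
    q=w[r[0]["region"]]; q=q[~np.isnan(q[:,0])]
    s=arm.read_state(); C=Ro.from_quat(s["ee_rot"]).as_matrix()
    # into predicted scoop frame
    M=np.array(tool(0,0)[0]); Sf=C@M.T; o=s["position"]-Sf@TCPS
    l=(q-o)@Sf; l=l[(abs(l[:,1])<60)&(abs(l[:,0])<180)&(abs(l[:,2])<150)]
    pan=l[(l[:,0]>0)&(l[:,0]<60)&(l[:,2]<20)]
    print(r[0]["score"],"floor z",np.median(pan[:,2]).round(1),"x max",np.percentile(pan[:,0],98).round(1),"y",np.percentile(pan[:,1],[2,98]).round(1))
    for a in (10,30): 
        t=pan[(pan[:,0]>a)&(pan[:,0]<a+10)]; print(a,np.median(t[:,2]).round(1))
E
python3 - <<'E'
from h import *
rel(*lip(-12,-57,4,30))
p=eyes.get_image("top"); scoop_est(p,0,0)
E
```

```text
pos [ 549.9 -133.1  212.4] rot [-0.063  0.008 -0.008] shift cur [-3.191  0.171  1.294] shift tgt [-3.192  0.16   1.292] j [ 0.39  0.49 -0.72  1.13 -1.36 -1.23] F [ 0.8 -0.3 -1.2] w 14.2 t 17.07
0.75 floor z 1.1 x max 27.5 y [-24.4  22.4]
10 1.4
30 nan
  return _methods._mean(a, axis=axis, dtype=dtype,
  ret = ret.dtype.type(ret / rcount)
```

apply_moves:
  delta_rot:
    - [0,0,0]
    - [0,0,0]
    - [0,0,0]
    - [0,0,0]
    - [0,0,0]
    - [0,0,0]
    - [0,0,0]
  xyz:
    - [-0.53,0.027,0.215]
    - [-0.53,0.027,0.215]
    - [-0.53,0.027,0.215]
    - [-0.53,0.027,0.215]
    - [-0.53,0.027,0.215]
    - [-0.53,0.027,0.215]
    - [0,0,0]
  hand: [1,1,1,1,1,1,1]

```text
clock: 17.75
position: [543.1, -140.0, 127.6]
ee_rot: [0.591, -0.565, 0.416, 0.397]
contact_force: [2.3, 3.2, 1.0]
gripper_width: 14.8
grasp_force: 62.6
```

```bash
python3 - <<'E'
from h import *
rel(*lip(-12,-25,3,8))
p=eyes.get_image("scene"); save(p,"s3.png"); f=cv2.resize(p["frame"][150:310,230:430],None,fx=3,fy=3); cv2.imwrite("pics/s3.png",f[:,:,::-1])
# row plan: level 30->8 while lip moves -57->-25, 8 rows
prev=lip(-12,-57,4,30); 
for i in range(1,9):
    B=lip(-12,-57+4*i,4-i/8,30-2.75*i); print((prev[1].T@(B[0]-prev[0])/25).round(3)); prev=B
E
```

```text
pos [ 543.1 -140.   127.6] rot [-0.032 -3.702  0.01 ] shift cur [-1.591 -0.122  0.741] shift tgt [-1.193 -0.124  1.287] j [ 0.36  0.62 -0.78  1.2  -1.28 -1.41] F [2.3 3.2 1. ] w 14.8 t 17.75
[-0.143  0.     0.127]
[-0.15  0.    0.13]
[-0.157 -0.     0.134]
[-0.163  0.     0.137]
[-0.17  -0.     0.141]
[-0.176  0.     0.146]
[-0.182  0.     0.15 ]
[-0.188 -0.     0.155]
```

View pics/s3.png

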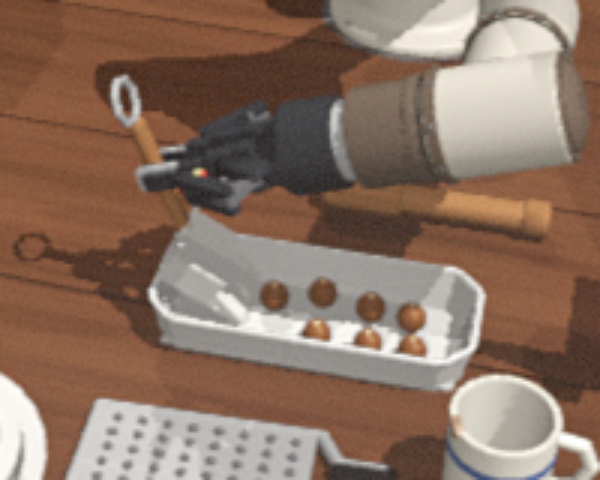

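apply_moves:
  delta_rot:
    - [0,-0.46,0]
    - [0,-0.46,0]
    - [0,-0.46,0]
    - [0,-0.46,0]
    - [0,-0.46,0]
    - [0,-0.46,0]
    - [0,-0.46,0]
    - [0,-0.46,0]
    - [0,0,0]
  xyz:
    - [-0.143,-0.015,0.127]
    - [-0.15,-0.015,0.13]
    - [-0.157,-0.015,0.134]
    - [-0.163,-0.015,0.137]
    - [-0.17,-0.015,0.141]
    - [-0.176,-0.015,0.146]
    - [-0.182,-0.015,0.15]
    - [-0.188,-0.015,0.155]
    - [0,0,0]
  hand: [1,1,1,1,1,1,1,1,1]

```text
clock: 18.55
position: [544.9, -148.3, 85.8]
ee_rot: [0.659, -0.633, 0.293, 0.28]
contact_force: [0.8, 1.0, -1.2]
gripper_width: 14.5
grasp_force: 62.2
```

```bash
cat >> h.py <<'E'
def nuts(show=True,cams=("top","scene")):
    out=[]
    for n in cams:
        pp=eyes.get_image(n); ww=cloud(pp); h=cv2.cvtColor(pp["frame"],cv2.COLOR_RGB2HSV)
        m=((ww[...,0]>470)&(ww[...,0]<640)&(abs(ww[...,1]-8)<160)&(ww[...,2]<110)&(ww[...,2]>12)&(h[...,1]>90)&(h[...,0]<25)).astype(np.uint8)
        k,lab,st,c=cv2.connectedComponentsWithStats(m)
        cc,ss=np.cos(np.radians(TY)),np.sin(np.radians(TY))
        for i in range(1,k):
            if st[i,4]>8:
                q=np.nanmean(ww[lab==i],0); d=q-TC
                print(n,st[i,4],"tray",round(cc*d[0]+ss*d[1]),round(-ss*d[0]+cc*d[1]),"z",q[2].round())
    return pp
E
python3 - <<'E'
from h import *
rel(*lip(-12,90,3,8))
nuts()
E
```

```text
pos [ 544.9 -148.3   85.8] rot [-0.009  0.033 -0.024] shift cur [-3.263 -0.061 -3.485] shift tgt [-3.251 -0.066 -3.497] j [ 0.26  0.52 -0.77  1.13 -0.93 -1.23] F [ 0.8  1.  -1.2] w 14.5 t 18.55
top 58 tray -12 -140 z 93.0
top 11 tray -37 5 z 28.0
scene 12 tray -12 -154 z 107.0
scene 77 tray -9 -122 z 72.0
scene 121 tray -13 -3 z 23.0
scene 60 tray -12 46 z 23.0
scene 102 tray 7 83 z 25.0
scene 40 tray 28 8 z 26.0
scene 35 tray 30 51 z 26.0
```

apply_moves:
  delta_rot:
    - [0,0,0]
    - [0,0,0]
    - [0,0,0]
    - [0,0,0]
    - [0,0,0]
    - [0,0,0]
    - [0,0,0]
    - [0,0,0]
    - [0,0,0]
    - [0,0,0]
    - [0,0,0]
    - [0,0,0]
    - [0,0,0]
    - [0,0,0]
    - [0,0,0]
    - [0,0,0]
    - [0,0,0]
    - [0,0,0]
    - [0,0,0]
    - [0,0,0]
  xyz:
    - [-0.2,-0.003,-0.16]
    - [-0.163,-0.003,-0.175]
    - [-0.163,-0.003,-0.175]
    - [-0.163,-0.003,-0.175]
    - [-0.163,-0.003,-0.175]
    - [-0.163,-0.003,-0.175]
    - [-0.163,-0.003,-0.175]
    - [-0.163,-0.003,-0.175]
    - [-0.163,-0.003,-0.175]
    - [-0.163,-0.003,-0.175]
    - [-0.163,-0.003,-0.175]
    - [-0.163,-0.003,-0.175]
    - [-0.163,-0.003,-0.175]
    - [-0.163,-0.003,-0.175]
    - [-0.163,-0.003,-0.175]
    - [-0.163,-0.003,-0.175]
    - [-0.163,-0.003,-0.175]
    - [-0.163,-0.003,-0.175]
    - [-0.163,-0.003,-0.175]
    - [-0.163,-0.003,-0.175]
  hand: [1,1,1,1,1,1,1,1,1,1,1,1,1,1,1,1,1,1,1,1]

```text
clock: 20.32
position: [542.0, -26.7, 82.5]
ee_rot: [0.66, -0.632, 0.294, 0.281]
contact_force: [0.2, -0.3, -1.4]
gripper_width: 14.6
grasp_force: 62.1
```

```bash
python3 - <<'E'
from h import *
rel(*lip(0,118,3,8))
p=nuts(cams=("top","scene"))
f=cv2.resize(p["frame"][180:300,250:410],None,fx=4,fy=4,interpolation=cv2.INTER_CUBIC); cv2.imwrite("pics/s4.png",f[:,:,::-1])
E
```

```text
pos [542.  -26.7  82.5] rot [-0.023  0.004  0.011] shift cur [-0.648 -0.459 -0.801] shift tgt [-0.648 -0.457 -0.802] j [ 0.53  0.56 -0.67  0.87 -1.03 -1.22] F [ 0.2 -0.3 -1.4] w 14.6 t 20.32
top 9 tray 30 18 z 26.0
top 61 tray -11 -18 z 91.0
top 28 tray -39 98 z 26.0
scene 30 tray -7 -34 z 105.0
scene 69 tray -6 1 z 70.0
scene 273 tray 0 99 z 26.0
scene 23 tray 35 18 z 28.0
scene 19 tray 36 54 z 29.0
```

View pics/s4.png

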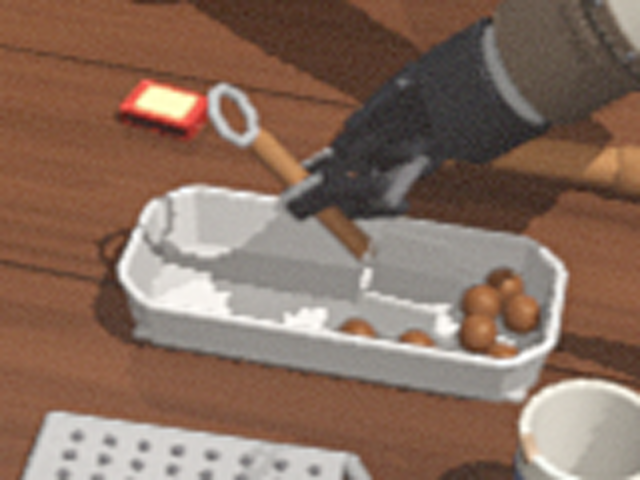

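```bash
python3 - <<'E'
from h import *
rel(*lip(-11,109,3,8))
prev=lip(-11,109,3,8); 
for i in range(1,11):
    pt=8-2.8*i; B=lip(-11,109-.3*i,3+2.7*i,pt); print((prev[1].T@(B[0]-prev[0])/25).round(3)); prev=B
B=lip(-11,106,130,-20); print("lift",(prev[1].T@(B[0]-prev[0])/25).round(3))
E
```

```text
pos [542.6 -25.8  82.3] rot [-0.04   0.014  0.019] shift cur [-0.38   0.005 -0.516] shift tgt [-0.38   0.008 -0.517] j [ 0.53  0.56 -0.67  0.87 -1.03 -1.22] F [-0.   1.  -1.6] w 14.7 t 20.42
[0.003 0.    0.218]
[ 0.    -0.     0.213]
[-0.003 -0.     0.209]
[-0.007  0.     0.205]
[-0.011  0.     0.202]
[-0.014 -0.     0.198]
[-0.019 -0.     0.195]
[-0.023  0.     0.192]
[-0.027 -0.     0.189]
[-0.032  0.     0.186]
lift [ 1.368  0.    -3.759]
```

apply_moves:
  delta_rot:
    - [0,0,0]
    - [0,0,0]
    - [0,0,0]
    - [0,0,0]
    - [0,-0.467,0]
    - [0,-0.467,0]
    - [0,-0.467,0]
    - [0,-0.467,0]
    - [0,-0.467,0]
    - [0,-0.467,0]
    - [0,-0.467,0]
    - [0,-0.467,0]
    - [0,-0.467,0]
    - [0,-0.467,0]
    - [0,0,0]
  xyz:
    - [-0.095,0,-0.13]
    - [-0.095,0,-0.13]
    - [-0.095,0,-0.13]
    - [-0.095,0,-0.13]
    - [0.003,0,0.218]
    - [0,0,0.213]
    - [-0.003,0,0.209]
    - [-0.007,0,0.205]
    - [-0.011,0,0.202]
    - [-0.014,0,0.198]
    - [-0.019,0,0.195]
    - [-0.023,0,0.192]
    - [-0.027,0,0.189]
    - [-0.032,0,0.186]
    - [0,0,0]
  hand: [1,1,1,1,1,1,1,1,1,1,1,1,1,1,1]

```text
clock: 21.67
position: [542.4, -38.1, 42.4]
ee_rot: [0.711, -0.682, 0.125, 0.119]
contact_force: [-0.4, 0.3, -0.4]
gripper_width: 14.7
grasp_force: 62.2
```

```bash
python3 - <<'E'
from h import *
rel(*lip(-11,106,130,-20))
p=eyes.get_image("scene")
f=cv2.resize(p["frame"][180:300,250:410],None,fx=4,fy=4,interpolation=cv2.INTER_CUBIC); cv2.imwrite("pics/s5.png",f[:,:,::-1])
E
```

```text
pos [542.4 -38.1  42.4] rot [-0.008  0.021 -0.004] shift cur [ 1.281 -0.024 -3.777] shift tgt [ 1.29  -0.02  -3.774] j [ 0.37  0.48 -0.63  0.56 -0.66 -0.81] F [-0.4  0.3 -0.4] w 14.7 t 21.67
```

View pics/s5.png

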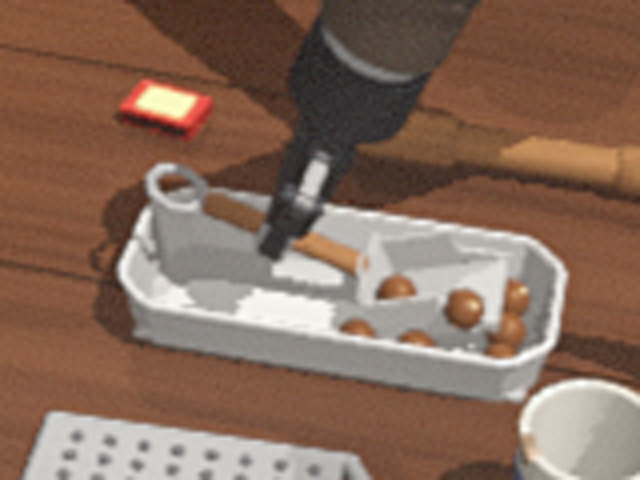

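apply_moves:
  delta_rot:
    - [0,0,0]
    - [0,0,0]
    - [0,0,0]
    - [0,0,0]
    - [0,0,0]
    - [0,0,0]
    - [0,0,0]
    - [0,0,0]
    - [0,0,0]
  xyz:
    - [0.08,0,-0.235]
    - [0.16,0,-0.47]
    - [0.16,0,-0.47]
    - [0.16,0,-0.47]
    - [0.16,0,-0.47]
    - [0.16,0,-0.47]
    - [0.16,0,-0.47]
    - [0.16,0,-0.47]
    - [0.08,0,-0.24]
  hand: [1,1,1,1,1,1,1,1,1]

```text
clock: 22.47
position: [543.0, -34.3, 143.3]
ee_rot: [0.712, -0.68, 0.126, 0.119]
contact_force: [1.2, -0.0, -1.3]
gripper_width: 14.5
grasp_force: 62.0
```

```bash
cat >> h.py <<'E'
def nuts2():
    for n in ("top","scene"):
        p=eyes.get_image(n); ww=cloud(p)
        cc,ss=np.cos(np.radians(TY)),np.sin(np.radians(TY))
        for r in nets.masks_of("nut1_center",p)+nets.look_for("nut1_center",p)[:0]:
            q=ww[r["region"]]; q=q[~np.isnan(q[:,0])]
            if len(q)<4 or r["score"]<.25: continue
            q=np.median(q,0); d=q-TC
            print(n,round(r["score"],2),np.round(r["bbox"]).astype(int),"tray",round(cc*d[0]+ss*d[1]),round(-ss*d[0]+cc*d[1]),"z",q[2].round())
E
python3 - <<'E'
from h import *
nuts2()
p=eyes.get_image("top")
f1=cv2.resize(p["frame"][160:245,260:400],None,fx=4,fy=4,interpolation=cv2.INTER_CUBIC)
p=eyes.get_image("scene")
f=cv2.resize(p["frame"][180:290,260:420],None,fx=3.5,fy=3.5,interpolation=cv2.INTER_CUBIC)[:,:560]
f=np.vstack([f1[:240],f[:360]])
cv2.imwrite("pics/s6.png",f[:,:,::-1])
E
```

```text
top 0.48 [373 255 389 267] tray -179 -160 z 16.0
```

View pics/s6.png

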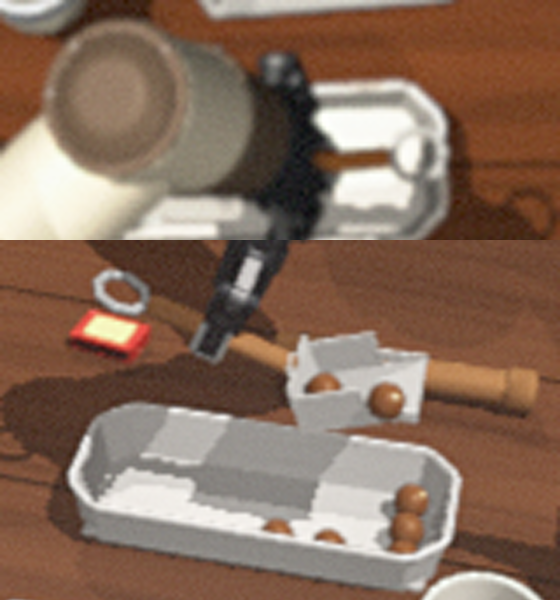

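apply_moves:
  delta_rot:
    - [0.34,0,0.286]
    - [0.34,0,0.286]
    - [0.34,0,0.286]
    - [0,0,0]
    - [0,0,0]
    - [0,0,0]
    - [-0.34,0,-0.286]
    - [-0.34,0,-0.286]
    - [-0.34,0,-0.286]
    - [0,0,0]
  xyz:
    - [0,0,0]
    - [0,0,0]
    - [0,0,0]
    - [0,0,0]
    - [0,0,0]
    - [0,0,0]
    - [0,0,0]
    - [0,0,0]
    - [0,0,0]
    - [0,0,0]
  hand: [1,1,1,1,1,1,1,1,1,1]

```text
clock: 23.7
position: [544.7, -34.2, 141.6]
ee_rot: [0.712, -0.681, 0.125, 0.119]
contact_force: [1.5, 0.1, -1.5]
gripper_width: 14.7
grasp_force: 62.0
```

```bash
cat >> h.py <<'E'
def brown(cams=("scene","top"),where="both"):
    cc,ss=np.cos(np.radians(TY)),np.sin(np.radians(TY))
    for n in cams:
        p=eyes.get_image(n); w=cloud(p); h=cv2.cvtColor(p["frame"],cv2.COLOR_RGB2HSV)
        s=arm.read_state(); C=Ro.from_quat(s["ee_rot"]).as_matrix()
        Sf=C@tool(0,0)[0].T; l=(w-(s["position"]-Sf@TCPS))@Sf
        d=w-TC; t=np.stack([cc*d[...,0]+ss*d[...,1],-ss*d[...,0]+cc*d[...,1],d[...,2]],-1)
        b=(h[...,1]>90)&(h[...,0]<25)
        for nm,c,m in(("scoop",l,b&(abs(l[...,0])<45)&(abs(l[...,1])<40)&(l[...,2]>6)&(l[...,2]<50)),("tray",t,b&(abs(t[...,0])<62)&(abs(t[...,1])<136)&(t[...,2]>8)&(t[...,2]<50))):
            k,lab,st,_=cv2.connectedComponentsWithStats(m.astype(np.uint8))
            for i in range(1,k):
                if st[i,4]>7: print(n,nm,st[i,4],st[i,:4],np.nanmean(c[lab==i],0).round())
    return p
E
python3 - <<'E'
from h import *
brown(("scene",))
M=[499.5,335.5]
# canister dump plan: lip over mouth, scoop yaw 90
for lipp in ((499,300,150,-20),(499,345,125,35)):
    R,S=tool(90,lipp[3]); rel(np.array(lipp[:3])+S@(TCPS-[40,0,0]),R)
E
```

```text
scene scoop 138 [349 211  20  12] [-10.   5.  23.]
scene tray 145 [371 250  11  19] [  2. 106.  25.]
scene tray 20 [336 260   7   4] [34. 18. 28.]
scene tray 16 [351 263   7   4] [36. 55. 28.]
pos [543.9 -34.6 141.4] rot [-0.163  0.017  0.389] shift cur [-6.741  1.467 -3.322] shift tgt [-6.669  1.797 -3.306] j [ 0.39  0.35 -0.49  0.42 -0.9  -0.64] F [-0.2  0.4 -1. ] w 14.8 t 23.75
pos [543.9 -34.6 141.4] rot [-0.337  9.182  0.281] shift cur [-9.942  1.249 -8.413] shift tgt [  1.226   1.797 -12.902] j [ 0.39  0.35 -0.49  0.42 -0.9  -0.64] F [-0.2  0.4 -1. ] w 14.8 t 23.75
```

apply_moves:
  delta_rot:
    - [-0.008,0,0.02]
    - [-0.008,0,0.02]
    - [-0.008,0,0.02]
    - [-0.008,0,0.02]
    - [-0.008,0,0.02]
    - [-0.008,0,0.02]
    - [-0.008,0,0.02]
    - [-0.008,0,0.02]
    - [-0.008,0,0.02]
    - [-0.008,0,0.02]
    - [-0.008,0,0.02]
    - [-0.008,0,0.02]
    - [-0.008,0,0.02]
    - [-0.008,0,0.02]
    - [-0.008,0,0.02]
    - [-0.008,0,0.02]
    - [-0.008,0,0.02]
    - [-0.008,0,0.02]
    - [-0.008,0,0.02]
    - [0,0,0]
  xyz:
    - [-0.15,0.033,-0.075]
    - [-0.25,0.055,-0.125]
    - [-0.38,0.083,-0.187]
    - [-0.4,0.09,-0.197]
    - [-0.4,0.09,-0.197]
    - [-0.4,0.09,-0.197]
    - [-0.4,0.09,-0.197]
    - [-0.4,0.09,-0.197]
    - [-0.4,0.09,-0.197]
    - [-0.4,0.09,-0.197]
    - [-0.4,0.09,-0.197]
    - [-0.4,0.09,-0.197]
    - [-0.4,0.09,-0.197]
    - [-0.4,0.09,-0.197]
    - [-0.4,0.09,-0.197]
    - [-0.4,0.09,-0.197]
    - [-0.38,0.083,-0.187]
    - [-0.25,0.055,-0.125]
    - [-0.13,0.033,-0.075]
    - [0,0,0]
  hand: [1,1,1,1,1,1,1,1,1,1,1,1,1,1,1,1,1,1,1,1]

```text
clock: 25.42
position: [500.1, 151.5, 162.5]
ee_rot: [0.697, -0.696, 0.122, 0.122]
contact_force: [-0.2, 0.8, -2.4]
gripper_width: 14.7
grasp_force: 62.0
```

```bash
python3 - <<'E'
from h import *
brown(("scene",))
def can(lx,ly,lz,pt,ox=40):
    R,S=tool(90,pt); return np.array([lx,ly,lz])+S@(TCPS-[ox,0,0]),R
rel(*can(497,345,118,35))
rel(*can(497,300,150,-20))
# dump: 11 rows of 5 deg, lip interpolated
prev=can(497,300,150,-20)
for i in range(1,12):
    B=can(497,300+40*i/11,150-32*i/11,-20+5*i); print((prev[1].T@(B[0]-prev[0])/25).round(2)); prev=B
w=cloud(eyes.get_image("top")); m=(w[...,0]>425)&(w[...,0]<640)&(w[...,1]>250)&(w[...,1]<420)&(w[...,2]>90)&(w[...,2]<112)
q=w[m]; print(q.min(0),q.max(0)); 
E
```

```text
scene scoop 153 [430 207  20  13] [-12.   5.  23.]
scene tray 144 [372 250  10  19] [  2. 106.  25.]
scene tray 17 [336 260   7   4] [35. 18. 28.]
scene tray 15 [351 263   7   3] [36. 55. 29.]
pos [500.  150.9 162.4] rot [-0.01   9.176  0.021] shift cur [-3.281  0.112 -4.811] shift tgt [ 2.064  0.119 -5.445] j [ 0.74  0.35 -0.38  0.29 -1.1  -0.91] F [-0.2 -1.1 -1.4] w 14.4 t 25.47
pos [500.  150.9 162.4] rot [0.001 0.009 0.022] shift cur [0.016 0.119 0.021] shift tgt [0.016 0.119 0.021] j [ 0.74  0.35 -0.38  0.29 -1.1  -0.91] F [-0.2 -1.1 -1.4] w 14.4 t 25.47
[-0.06  0.   -0.45]
[-0.06  0.   -0.47]
[-0.07  0.   -0.48]
[-0.07  0.   -0.5 ]
[-0.07 -0.   -0.52]
[-0.07  0.   -0.53]
[-0.07  0.   -0.55]
[-0.06  0.   -0.56]
[-0.06  0.   -0.58]
[-0.05  0.   -0.59]
[-0.04  0.   -0.61]
[435.33203259 269.25442765  91.05450088] [466.69120824 333.2774931  105.28245889]
```

```bash
cat >> h.py <<'E'
def can(lx,ly,lz,pt,ox=40):
    R,S=tool(90,pt); return np.array([lx,ly,lz])+S@(TCPS-[ox,0,0]),R
def path(ps,f):
    prev=f(*ps[0])
    for a in ps[1:]:
        B=f(*a); print((prev[1].T@(B[0]-prev[0])/25).round(3),"turn",(a[3]-ps[ps.index(a)-1][3])/6); prev=B
E
python3 - <<'E'
from h import *
ps=[(497,300,150,-20)]+[(497,300+2*i,150-7.6*i,-20+3*i) for i in range(1,6)]+[(497,310+i*.8,112-2*i,-5+3*i) for i in range(1,13)]
path(ps,can)
E
```

```text
[-0.104  0.    -0.047] turn 0.5
[-0.117  0.    -0.057] turn 0.5
[-0.13   0.    -0.067] turn 0.5
[-0.142  0.    -0.078] turn 0.5
[-0.153  0.    -0.09 ] turn 0.5
[ 0.003  0.    -0.258] turn 0.5
[ 0.001  0.    -0.262] turn 0.5
[-0.001  0.    -0.266] turn 0.5
[-0.003  0.    -0.27 ] turn 0.5
[-0.005  0.    -0.274] turn 0.5
[-0.006  0.    -0.278] turn 0.5
[-0.008  0.    -0.283] turn 0.5
[-0.009  0.    -0.287] turn 0.5
[-0.01   0.    -0.291] turn 0.5
[-0.01   0.    -0.296] turn 0.5
[-0.011  0.    -0.3  ] turn 0.5
[-0.011  0.    -0.305] turn 0.5
```

apply_moves:
  delta_rot:
    - [0,0.5,0]
    - [0,0.5,0]
    - [0,0.5,0]
    - [0,0.5,0]
    - [0,0.5,0]
    - [0,0.5,0]
    - [0,0.5,0]
    - [0,0.5,0]
    - [0,0.5,0]
    - [0,0.5,0]
    - [0,0.5,0]
    - [0,0.5,0]
    - [0,0.5,0]
    - [0,0.5,0]
    - [0,0.5,0]
    - [0,0.5,0]
    - [0,0.5,0]
    - [0,0,0]
    - [0,0,0]
    - [0,0,0]
  xyz:
    - [-0.104,0.05,-0.047]
    - [-0.117,0.05,-0.057]
    - [-0.13,0,-0.067]
    - [-0.142,0,-0.078]
    - [-0.153,0,-0.09]
    - [0.003,0,-0.258]
    - [0.001,0,-0.262]
    - [-0.001,0,-0.266]
    - [-0.003,0,-0.27]
    - [-0.005,0,-0.274]
    - [-0.006,0,-0.278]
    - [-0.008,0,-0.283]
    - [-0.009,0,-0.287]
    - [-0.01,0,-0.291]
    - [-0.01,0,-0.296]
    - [-0.011,0,-0.3]
    - [-0.011,0,-0.305]
    - [0,0,0]
    - [0,0,0]
    - [0,0,0]
  hand: [1,1,1,1,1,1,1,1,1,1,1,1,1,1,1,1,1,1,1,1]

```text
clock: 27.18
position: [497.5, 234.5, 212.3]
ee_rot: [0.577, -0.576, 0.41, 0.41]
contact_force: [-0.4, -0.6, -0.9]
gripper_width: 14.9
grasp_force: 62.1
```

```bash
cat >> h.py <<'E'
def incan(cams=("top","scene")):
    for n in cams:
        p=eyes.get_image(n); w=cloud(p); h=cv2.cvtColor(p["frame"],cv2.COLOR_RGB2HSV)
        m=(h[...,0]<20)&(h[...,1]>90)&(w[...,0]>430)&(w[...,0]<570)&(w[...,1]>265)&(w[...,1]<402)&(w[...,2]<140)
        k,lab,st,_=cv2.connectedComponentsWithStats(m.astype(np.uint8))
        for i in range(1,k):
            if st[i,4]>7: print(n,"can",st[i,4],st[i,:4],np.nanmean(w[lab==i],0).round())
E
python3 - <<'E'
from h import *
brown(("scene",)); incan()
rel(*can(497,300,150,10))
E
```

```text
scene tray 146 [372 250  10  19] [  2. 106.  25.]
scene tray 16 [336 261   7   3] [35. 19. 28.]
scene tray 16 [351 263   7   4] [36. 55. 29.]
top can 17 [235 197   5   7] [562. 269.   3.]
top can 94 [193 220  47  24] [442. 310.   0.]
scene can 170 [437 247  59  49] [535. 305.   1.]
pos [497.5 234.5 212.9] rot [-0.009 -3.473  0.005] shift cur [1.605 0.024 1.9  ] shift tgt [2.176 0.021 1.205] j [ 0.99  0.72 -0.17  0.56 -1.81 -1.21] F [-0.   0.9 -2.1] w 14.5 t 27.33
```

```bash
python3 - <<'E'
from h import *
rel(*lip(12,-8,110,8))
A=lip(12,-8,110,8); B=lip(12,-8,2.5,8); D=lip(12,95,2,8); E=lip(0,118,2,8)
for a,b in((A,B),(B,D),(D,E)): print((a[1].T@(b[0]-a[0])/25).round(3))
E
```

```text
pos [497.5 234.5 212.9] rot [ 0.338 -3.806 -0.2  ] shift cur [ 3.899 -2.868 13.907] shift tgt [ 9.061 -2.277 11.381] j [ 0.99  0.72 -0.17  0.56 -1.81 -1.21] F [-0.   0.9 -2.1] w 14.5 t 27.33
[-3.196  0.     2.877]
[-2.772  0.    -3.048]
[-0.616  0.48  -0.684]
```

apply_moves:
  delta_rot:
    - [0.085,-0.95,-0.05]
    - [0.085,-0.95,-0.05]
    - [0.085,-0.95,-0.05]
    - [0.085,-0.95,-0.05]
    - [0,0,0]
    - [0,0,0]
    - [0,0,0]
    - [0,0,0]
    - [0,0,0]
    - [0,0,0]
    - [0,0,0]
    - [0,0,0]
    - [0,0,0]
    - [0,0,0]
    - [0,0,0]
    - [0,0,0]
    - [0,0,0]
    - [0,0,0]
    - [0,0,0]
    - [0,0,0]
  xyz:
    - [0,0,0]
    - [0,0,0]
    - [0,0,0]
    - [0,0,0]
    - [0.604,-0.152,0.758]
    - [0.604,-0.152,0.758]
    - [0.604,-0.152,0.758]
    - [0.604,-0.152,0.758]
    - [0.604,-0.152,0.758]
    - [0.604,-0.152,0.758]
    - [0.604,-0.152,0.758]
    - [0.604,-0.152,0.758]
    - [0.604,-0.152,0.758]
    - [0.604,-0.152,0.758]
    - [0.604,-0.152,0.758]
    - [0.604,-0.152,0.758]
    - [0.604,-0.152,0.758]
    - [0.604,-0.152,0.758]
    - [0.604,-0.152,0.758]
    - [0,0,0]
  hand: [1,1,1,1,1,1,1,1,1,1,1,1,1,1,1,1,1,1,1,1]

```text
clock: 29.0
position: [568.0, -129.2, 191.6]
ee_rot: [0.657, -0.633, 0.293, 0.284]
contact_force: [-0.8, -0.4, -2.3]
gripper_width: 14.4
grasp_force: 62.1
```

```bash
python3 - <<'E'
from h import *
rel(*lip(12,-8,2.5,8))
incan(); brown(("scene",)); scoop_est(eyes.get_image("scene"),0,0)
E
```

```text
pos [ 568.  -129.2  191.6] rot [ 0.047 -0.025 -0.024] shift cur [-3.312 -0.075  2.788] shift tgt [-3.304 -0.07   2.797] j [ 0.34  0.41 -0.59  0.92 -1.11 -0.96] F [-0.8 -0.4 -2.3] w 14.4 t 29.0
top can 142 [193 197  47  47] [477. 296.  -0.]
top can 51 [195 200   8   8] [546. 380.  26.]
top can 45 [194 223   8   7] [479. 381.  27.]
scene can 107 [437 247  17  41] [516. 272.   1.]
scene can 20 [455 287  14   4] [567. 326.   0.]
scene can 43 [470 290  26   6] [567. 374.   0.]
scene tray 147 [372 250  10  19] [  1. 105.  25.]
scene tray 17 [336 260   7   4] [35. 19. 28.]
scene tray 15 [351 263   7   3] [36. 55. 28.]
0.67 floor z 4.7 x max 33.8 y [-31.9  33.3]
10 4.9
30 4.3
```

apply_moves:
  delta_rot:
    - [0,0,0]
    - [0,0,0]
    - [0,0,0]
    - [0,0,0]
    - [0,0,0]
    - [0,0,0]
    - [0,0,0]
    - [0,0,0]
  xyz:
    - [-0.473,-0.01,0.4]
    - [-0.473,-0.01,0.4]
    - [-0.473,-0.01,0.4]
    - [-0.473,-0.01,0.4]
    - [-0.473,-0.01,0.4]
    - [-0.473,-0.01,0.4]
    - [-0.473,-0.01,0.4]
    - [0,0,0]
  hand: [1,1,1,1,1,1,1,1]

```text
clock: 29.92
position: [571.2, -120.9, 81.0]
ee_rot: [0.661, -0.63, 0.294, 0.283]
contact_force: [-0.6, 1.3, 0.7]
gripper_width: 14.5
grasp_force: 62.3
```

apply_moves:
  delta_rot:
    - [0,0,0]
    - [0,0,0]
    - [0,0,0]
    - [0,0,0]
    - [0,0,0]
    - [0,0,0]
    - [0,0,0]
    - [0,0,0]
    - [0,0,0]
    - [0,0,0]
    - [0,0,0]
    - [0,0,0]
    - [0,0,0]
    - [0,0,0]
    - [0,0,0]
    - [0,0,0]
    - [0,0,0]
    - [0,0,0]
  xyz:
    - [-0.163,0,-0.179]
    - [-0.163,0,-0.179]
    - [-0.163,0,-0.179]
    - [-0.163,0,-0.179]
    - [-0.163,0,-0.179]
    - [-0.163,0,-0.179]
    - [-0.163,0,-0.179]
    - [-0.163,0,-0.179]
    - [-0.163,0,-0.179]
    - [-0.163,0,-0.179]
    - [-0.163,0,-0.179]
    - [-0.163,0,-0.179]
    - [-0.163,0,-0.179]
    - [-0.163,0,-0.179]
    - [-0.163,0,-0.179]
    - [-0.163,0,-0.179]
    - [0,0,0]
    - [0,0,0]
  hand: [1,1,1,1,1,1,1,1,1,1,1,1,1,1,1,1,1,1]

```text
clock: 31.42
position: [567.5, -24.5, 82.1]
ee_rot: [0.66, -0.631, 0.294, 0.282]
contact_force: [-0.8, -0.4, -0.7]
gripper_width: 14.6
grasp_force: 62.1
```

```bash
python3 - <<'E'
from h import *
rel(*lip(0,118,2,8))
p=brown(("scene",))
f=cv2.resize(p["frame"][190:300,260:420],None,fx=4,fy=4,interpolation=cv2.INTER_CUBIC); cv2.imwrite("pics/s7.png",f[:,:,::-1])
E
```

```text
pos [567.5 -24.5  82.1] rot [-0.01  -0.018  0.014] shift cur [-0.634  0.564 -0.756] shift tgt [-0.635  0.565 -0.754] j [ 0.51  0.59 -0.61  0.87 -1.05 -1.19] F [-0.8 -0.4 -0.7] w 14.6 t 31.42
scene scoop 97 [366 251  11  18] [36. -0. 26.]
scene tray 249 [366 249  19  20] [  7. 104.  26.]
```

View pics/s7.png

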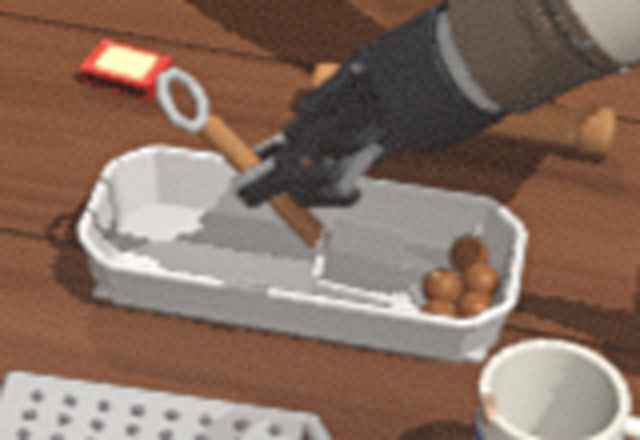

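apply_moves:
  delta_rot:
    - [0,0,0]
    - [0,0,0]
    - [0,0,0]
    - [0,0,0]
    - [0,0,0]
    - [0,0,0]
    - [0,0,0]
    - [0,0,0]
  xyz:
    - [-0.12,0.094,-0.12]
    - [-0.12,0.094,-0.12]
    - [-0.11,0.094,-0.13]
    - [-0.11,0.094,-0.13]
    - [-0.11,0.094,-0.13]
    - [-0.11,0.094,-0.13]
    - [0,0,0]
    - [0,0,0]
  hand: [1,1,1,1,1,1,1,1]

```text
clock: 32.13
position: [552.1, 0.4, 81.9]
ee_rot: [0.66, -0.631, 0.294, 0.282]
contact_force: [0.2, 0.1, -1.6]
gripper_width: 14.9
grasp_force: 62.2
```

```bash
python3 - <<'E'
from h import *
rel(*lip(0,118,2,8))
p=brown(("scene",))
p=eyes.get_image("scene"); ww=cloud(p)
for r in nets.masks_of("nut1_center",p): 
    q=ww[r["region"]]; print(round(r["score"],2),r["bbox"],np.nanmedian(q,0).round())
scoop_est(p,0,0)
ps=[(0,118,2.5,8)]+[(0,118-.2*i,2.5+2.9*i,8-3*i) for i in range(1,11)]+[(0,116,130,-22)]
path(ps,lip)
E
```

```text
pos [5.521e+02 4.000e-01 8.190e+01] rot [-0.01  -0.016  0.021] shift cur [ 0.053 -0.01   0.002] shift tgt [ 0.052 -0.01   0.002] j [ 0.57  0.59 -0.61  0.82 -1.06 -1.2 ] F [ 0.2  0.1 -1.6] w 14.9 t 32.13
scene scoop 251 [367 246  18  23] [24. -1. 26.]
scene tray 259 [367 246  18  23] [  2. 106.  29.]
0.73 floor z 13.6 x max 11.8 y [-31.   32.9]
10 5.0
30 nan
[0.    0.    0.229] turn -0.5
[-0.004  0.     0.224] turn -0.5
[-0.008 -0.     0.22 ] turn -0.5
[-0.012  0.     0.216] turn -0.5
[-0.017 -0.     0.212] turn -0.5
[-0.021  0.     0.208] turn -0.5
[-0.026  0.     0.204] turn -0.5
[-0.032 -0.     0.201] turn -0.5
[-0.037  0.     0.198] turn -0.5
[-0.042 -0.     0.195] turn -0.5
[ 1.218  0.    -3.747] turn 0.0
  return _methods._mean(a, axis=axis, dtype=dtype,
  ret = ret.dtype.type(ret / rcount)
```

apply_moves:
  delta_rot:
    - [0,0,0]
    - [0,0,0]
    - [0,-0.5,0]
    - [0,-0.5,0]
    - [0,-0.5,0]
    - [0,-0.5,0]
    - [0,-0.5,0]
    - [0,-0.5,0]
    - [0,-0.5,0]
    - [0,-0.5,0]
    - [0,-0.5,0]
    - [0,-0.5,0]
    - [0,0,0]
    - [0,0,0]
  xyz:
    - [-0.054,0,-0.06]
    - [0,0,0]
    - [0,0,0.229]
    - [-0.004,0,0.224]
    - [-0.008,0,0.22]
    - [-0.012,0,0.216]
    - [-0.017,0,0.212]
    - [-0.021,0,0.208]
    - [-0.026,0,0.204]
    - [-0.032,0,0.201]
    - [-0.037,0,0.198]
    - [-0.042,0,0.195]
    - [0,0,0]
    - [0,0,0]
  hand: [1,1,1,1,1,1,1,1,1,1,1,1,1,1]

```text
clock: 33.5
position: [553.1, -25.3, 38.5]
ee_rot: [0.712, -0.684, 0.114, 0.11]
contact_force: [-1.5, -2.8, 6.4]
gripper_width: 14.7
grasp_force: 62.9
```

```bash
python3 - <<'E'
from h import *
rel(*lip(0,116,130,-22))
p=brown(("scene",))
f=cv2.resize(p["frame"][190:300,260:420],None,fx=4,fy=4,interpolation=cv2.INTER_CUBIC); cv2.imwrite("pics/s8.png",f[:,:,::-1])
E
```

```text
pos [553.1 -25.3  38.5] rot [ 0.01  -0.038 -0.008] shift cur [ 1.255 -0.01  -3.727] shift tgt [ 1.24  -0.013 -3.732] j [ 0.38  0.5  -0.58  0.5  -0.66 -0.76] F [-1.5 -2.8  6.4] w 14.7 t 33.5
scene scoop 57 [369 239   9   9] [22. 32. 24.]
scene scoop 140 [350 246  20  16] [-9. -4. 27.]
scene tray 47 [369 239   9   9] [-33.  91.  44.]
scene tray 64 [327 244  16   9] [ 4.  5. 45.]
scene tray 189 [350 246  24  23] [15. 69. 40.]
```

View pics/s8.png

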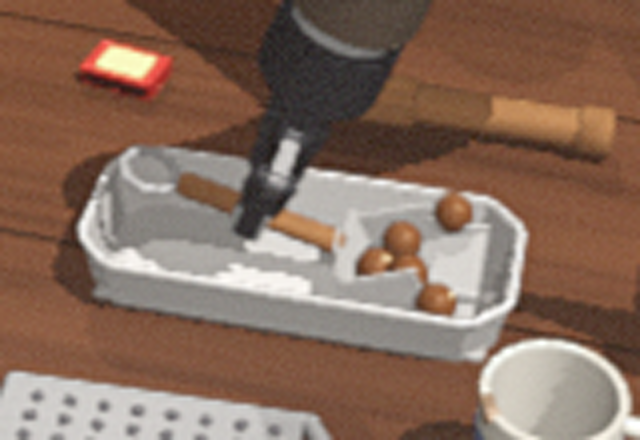

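apply_moves:
  delta_rot:
    - [0,0,0]
    - [0,0,0]
    - [0,0,0]
    - [0,0,0]
    - [0,0,0]
    - [0,0,0]
    - [0,0,0]
    - [0,0,0]
    - [0,0,0]
    - [0,0,0]
  xyz:
    - [0.16,0,0.03]
    - [0.175,0,0.04]
    - [0.175,0,0.044]
    - [0.175,0,0.044]
    - [0.175,0,0.044]
    - [0.175,0,0.044]
    - [0.175,0,0.044]
    - [0.175,0,0.044]
    - [0,0,0]
    - [0,0,0]
  hand: [1,1,1,1,1,1,1,1,1,1]

```text
clock: 34.38
position: [553.9, -60.2, 39.8]
ee_rot: [0.713, -0.683, 0.113, 0.11]
contact_force: [-0.2, -0.0, -0.7]
gripper_width: 14.7
grasp_force: 62.1
```

```bash
python3 - <<'E'
from h import *
rel(*lip(0,80,130,-22))
p=brown(("scene","top"))
E
```

```text
pos [553.9 -60.2  39.8] rot [ 0.023 -0.032  0.004] shift cur [ 1.278 -0.03  -3.665] shift tgt [ 1.265 -0.039 -3.669] j [ 0.31  0.49 -0.59  0.52 -0.64 -0.72] F [-0.2 -0.  -0.7] w 14.7 t 34.38
scene scoop 57 [355 237   9   9] [21. 32. 22.]
scene scoop 137 [336 243  17  17] [-10.  -3.  26.]
scene tray 45 [355 238   9   8] [-32.  56.  45.]
scene tray 59 [314 242  16   8] [  4. -28.  45.]
scene tray 187 [336 243  23  23] [14. 34. 40.]
```

apply_moves:
  delta_rot:
    - [0,0,0]
    - [-0.34,0,-0.286]
    - [-0.34,0,-0.286]
    - [-0.34,0,-0.286]
    - [0,0,0]
    - [0,0,0]
    - [0,0,0]
    - [0.34,0,0.286]
    - [0.34,0,0.286]
    - [0.34,0,0.286]
    - [0,0,0]
  xyz:
    - [0.1,0,-0.31]
    - [0,0,0]
    - [0,0,0]
    - [0,0,0]
    - [0,0,0]
    - [0,0,0]
    - [0,0,0]
    - [0,0,0]
    - [0,0,0]
    - [0,0,0]
    - [0,0,0]
  hand: [1,1,1,1,1,1,1,1,1,1,1]

```text
clock: 35.4
position: [551.9, -60.1, 48.1]
ee_rot: [0.713, -0.683, 0.113, 0.11]
contact_force: [-0.7, -0.6, -2.1]
gripper_width: 14.5
grasp_force: 62.0
```

```bash
python3 - <<'E'
from h import *
rel(*lip(0,80,130,-22))
p=brown(("scene",))
f=cv2.resize(p["frame"][190:300,260:420],None,fx=4,fy=4,interpolation=cv2.INTER_CUBIC); cv2.imwrite("pics/s9.png",f[:,:,::-1])
E
```

```text
pos [551.9 -60.1  48.1] rot [ 0.02  -0.029  0.011] shift cur [ 1.181 -0.11  -3.349] shift tgt [ 1.171 -0.118 -3.352] j [ 0.32  0.48 -0.59  0.51 -0.66 -0.7 ] F [-0.7 -0.6 -2.1] w 14.5 t 35.4
scene scoop 54 [356 234   9   9] [21. 33. 21.]
scene scoop 131 [336 240  17  15] [-11.  -2.  26.]
scene tray 13 [357 238   8   5] [-34.  59.  47.]
scene tray 94 [336 241  15  12] [-4. 21. 43.]
scene tray 9 [323 244   6   3] [  4. -21.  48.]
scene tray 22 [350 262   8   5] [34. 55. 28.]
```

View pics/s9.png

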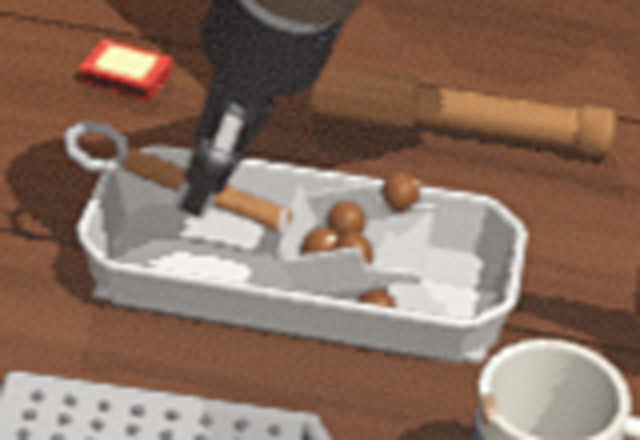

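apply_moves:
  delta_rot:
    - [0,0,0]
    - [0,0,0]
    - [0.34,0,0.286]
    - [0.34,0,0.286]
    - [0.34,0,0.286]
    - [0.34,0,0.286]
    - [0,0,0]
    - [0,0,0]
    - [0,0,0]
    - [-0.34,0,-0.286]
    - [-0.34,0,-0.286]
    - [-0.34,0,-0.286]
    - [-0.34,0,-0.286]
    - [0,0,0]
  xyz:
    - [0.03,-0.2,-0.1]
    - [0.03,-0.2,-0.1]
    - [0,0,0]
    - [0,0,0]
    - [0,0,0]
    - [0,0,0]
    - [0,0,0]
    - [0,0,0]
    - [0,0,0]
    - [0,0,0]
    - [0,0,0]
    - [0,0,0]
    - [0,0,0]
    - [0,0,0]
  hand: [1,1,1,1,1,1,1,1,1,1,1,1,1,1]

```text
clock: 36.62
position: [568.5, -56.5, 53.7]
ee_rot: [0.714, -0.683, 0.114, 0.107]
contact_force: [-0.1, 0.6, -2.2]
gripper_width: 14.7
grasp_force: 62.0
```

```bash
python3 - <<'E'
from h import *
rel(*lip(0,80,130,-22))
p=brown(("scene",))
E
```

```text
pos [568.5 -56.5  53.7] rot [-0.033  0.003  0.012] shift cur [ 1.211  0.544 -3.104] shift tgt [ 1.213  0.553 -3.102] j [ 0.31  0.49 -0.54  0.49 -0.69 -0.68] F [-0.1  0.6 -2.2] w 14.7 t 36.62
scene scoop 135 [336 243  18  16] [-11.  -6.  26.]
scene tray 58 [336 245  13  11] [13. 22. 46.]
```

apply_moves:
  delta_rot:
    - [0,0,0]
    - [0,0,0]
    - [0,0,0]
    - [0,0,0]
    - [0,0,0]
    - [0,0,0]
    - [0,0,0]
    - [0,0,0]
    - [0,0,0]
  xyz:
    - [0.08,0,-0.235]
    - [0.16,0.08,-0.45]
    - [0.16,0.08,-0.45]
    - [0.16,0.08,-0.45]
    - [0.16,0.08,-0.45]
    - [0.16,0.08,-0.45]
    - [0.16,0.08,-0.45]
    - [0.08,0.04,-0.24]
    - [0,0,0]
  hand: [1,1,1,1,1,1,1,1,1]

```text
clock: 37.42
position: [552.2, -61.0, 139.3]
ee_rot: [0.713, -0.683, 0.115, 0.108]
contact_force: [-0.2, 0.1, -1.3]
gripper_width: 14.6
grasp_force: 62.0
```

```bash
python3 - <<'E'
from h import *
p=brown(("scene","top"))
rel(*can(497,300,150,-20))
E
```

```text
scene scoop 123 [337 212  18  15] [-12.  -4.  27.]
scene tray 59 [349 248   9   9] [-13.  44.  24.]
scene tray 18 [351 263   7   4] [34. 56. 27.]
top scoop 21 [315 205   8   4] [-17.  21.  29.]
pos [551.4 -61.2 137.5] rot [-0.129  0.314  0.386] shift cur [-7.818  1.815 -3.591] shift tgt [-7.615  2.177 -3.817] j [ 0.33  0.36 -0.47  0.4  -0.87 -0.56] F [-0.4  0.1 -2.3] w 14.4 t 37.52
```

apply_moves:
  delta_rot:
    - [-0.007,0.016,0.02]
    - [-0.007,0.016,0.02]
    - [-0.007,0.016,0.02]
    - [-0.007,0.016,0.02]
    - [-0.007,0.016,0.02]
    - [-0.007,0.016,0.02]
    - [-0.007,0.016,0.02]
    - [-0.007,0.016,0.02]
    - [-0.007,0.016,0.02]
    - [-0.007,0.016,0.02]
    - [-0.007,0.016,0.02]
    - [-0.007,0.016,0.02]
    - [-0.007,0.016,0.02]
    - [-0.007,0.016,0.02]
    - [-0.007,0.016,0.02]
    - [-0.007,0.016,0.02]
    - [-0.007,0.016,0.02]
    - [-0.007,0.016,0.02]
    - [-0.007,0.016,0.02]
    - [0,0,0]
  xyz:
    - [-0.17,0.04,-0.08]
    - [-0.3,0.07,-0.14]
    - [-0.44,0.105,-0.21]
    - [-0.44,0.105,-0.21]
    - [-0.44,0.105,-0.21]
    - [-0.44,0.105,-0.21]
    - [-0.44,0.105,-0.21]
    - [-0.44,0.105,-0.21]
    - [-0.44,0.105,-0.21]
    - [-0.44,0.105,-0.21]
    - [-0.44,0.105,-0.21]
    - [-0.44,0.105,-0.21]
    - [-0.44,0.105,-0.21]
    - [-0.44,0.105,-0.21]
    - [-0.44,0.105,-0.21]
    - [-0.44,0.105,-0.21]
    - [-0.44,0.105,-0.21]
    - [-0.3,0.07,-0.14]
    - [-0.17,0.04,-0.08]
    - [0,0,0]
  hand: [1,1,1,1,1,1,1,1,1,1,1,1,1,1,1,1,1,1,1,1]

```text
clock: 39.18
position: [502.3, 146.4, 161.1]
ee_rot: [0.697, -0.696, 0.122, 0.123]
contact_force: [-0.5, 0.0, -1.3]
gripper_width: 14.8
grasp_force: 62.0
```

```bash
python3 - <<'E'
from h import *
p=brown(("scene",))
rel(*can(497,300,150,-20))
E
```

```text
scene scoop 127 [427 209  21  14] [-16.  -3.  26.]
scene tray 55 [349 248   8   9] [-12.  44.  24.]
scene tray 18 [351 263   7   4] [36. 56. 28.]
pos [502.1 145.6 161. ] rot [0.005 0.005 0.014] shift cur [-0.163  0.205 -0.104] shift tgt [-0.163  0.205 -0.104] j [ 0.73  0.35 -0.38  0.29 -1.09 -0.9 ] F [ 0.7 -0.3 -1.9] w 14.7 t 39.23
```

Same dump as before, with that small correction folded into the first rows.

apply_moves:
  delta_rot:
    - [0,0.5,0]
    - [0,0.5,0]
    - [0,0.5,0]
    - [0,0.5,0]
    - [0,0.5,0]
    - [0,0.5,0]
    - [0,0.5,0]
    - [0,0.5,0]
    - [0,0.5,0]
    - [0,0.5,0]
    - [0,0.5,0]
    - [0,0.5,0]
    - [0,0.5,0]
    - [0,0.5,0]
    - [0,0.5,0]
    - [0,0.5,0]
    - [0,0.5,0]
    - [0,0,0]
    - [0,0,0]
    - [0,0,0]
  xyz:
    - [-0.185,0.1,-0.1]
    - [-0.2,0.1,-0.1]
    - [-0.13,0,-0.067]
    - [-0.142,0,-0.078]
    - [-0.153,0,-0.09]
    - [0.003,0,-0.258]
    - [0.001,0,-0.262]
    - [-0.001,0,-0.266]
    - [-0.003,0,-0.27]
    - [-0.005,0,-0.274]
    - [-0.006,0,-0.278]
    - [-0.008,0,-0.283]
    - [-0.009,0,-0.287]
    - [-0.01,0,-0.291]
    - [-0.01,0,-0.296]
    - [-0.011,0,-0.3]
    - [-0.011,0,-0.305]
    - [0,0,0]
    - [0,0,0]
    - [0,0,0]
  hand: [1,1,1,1,1,1,1,1,1,1,1,1,1,1,1,1,1,1,1,1]

```text
clock: 40.9
position: [497.3, 233.8, 211.6]
ee_rot: [0.576, -0.576, 0.41, 0.41]
contact_force: [0.4, -0.1, -1.9]
gripper_width: 15.0
grasp_force: 62.2
```

```bash
python3 - <<'E'
from h import *
p=brown(("scene",))
rel(*lip(0,10,110,8))
E
```

```text
scene tray 60 [349 248   9   9] [-12.  44.  24.]
scene tray 17 [352 263   6   3] [35. 56. 28.]
pos [497.3 233.7 212. ] rot [ 0.35  -3.809 -0.202] shift cur [ 3.692 -2.386 13.203] shift tgt [ 8.588 -1.808 10.799] j [ 0.99  0.72 -0.17  0.56 -1.81 -1.21] F [-0.  -0.4 -1.9] w 15.0 t 40.95
```

apply_moves:
  delta_rot:
    - [0.087,-0.95,-0.05]
    - [0.087,-0.95,-0.05]
    - [0.087,-0.95,-0.05]
    - [0.087,-0.95,-0.05]
    - [0,0,0]
    - [0,0,0]
    - [0,0,0]
    - [0,0,0]
    - [0,0,0]
    - [0,0,0]
    - [0,0,0]
    - [0,0,0]
    - [0,0,0]
    - [0,0,0]
    - [0,0,0]
    - [0,0,0]
    - [0,0,0]
    - [0,0,0]
    - [0,0,0]
    - [0,0,0]
  xyz:
    - [0,0,0]
    - [0,0,0]
    - [0,0,0]
    - [0,0,0]
    - [0.573,-0.135,0.72]
    - [0.573,-0.135,0.72]
    - [0.573,-0.135,0.72]
    - [0.573,-0.135,0.72]
    - [0.573,-0.135,0.72]
    - [0.573,-0.135,0.72]
    - [0.573,-0.135,0.72]
    - [0.573,-0.135,0.72]
    - [0.573,-0.135,0.72]
    - [0.573,-0.135,0.72]
    - [0.573,-0.135,0.72]
    - [0.573,-0.135,0.72]
    - [0.573,-0.135,0.72]
    - [0.573,-0.135,0.72]
    - [0.573,-0.135,0.72]
    - [0,0,0]
  hand: [1,1,1,1,1,1,1,1,1,1,1,1,1,1,1,1,1,1,1,1]

```text
clock: 42.62
position: [560.4, -111.9, 192.1]
ee_rot: [0.657, -0.634, 0.293, 0.283]
contact_force: [-0.3, -0.4, -1.3]
gripper_width: 14.4
grasp_force: 62.1
```

```bash
python3 - <<'E'
from h import *
p=brown(("scene","top")); incan(("top",))
rel(*lip(8,10,2.5,8))
path([(8,10,2.5,8),(8,95,2,8),(2,117,2,8)],lip)
E
```

```text
scene tray 58 [349 248   9   9] [-13.  45.  24.]
scene tray 18 [351 263   7   4] [35. 56. 27.]
top tray 36 [308 207   7   6] [-21.  42.  27.]
top can 132 [193 197  47  47] [476. 298.   0.]
top can 50 [195 199   8   9] [547. 382.  26.]
top can 41 [197 213   7   7] [508. 375.  27.]
top can 90 [194 224   8  14] [466. 382.  26.]
top can 48 [207 230   8   8] [457. 344.  25.]
pos [ 562.2 -108.1  192.4] rot [-0.006 -0.02  -0.009] shift cur [-3.244 -0.102  2.911] shift tgt [-3.237 -0.107  2.918] j [ 0.38  0.41 -0.6   0.89 -1.13 -0.97] F [ 1.2  0.6 -1.2] w 14.9 t 42.77
[-2.29   0.    -2.513] turn 0.0
[-0.589  0.24  -0.654] turn 0.0
```

apply_moves:
  delta_rot:
    - [0,0,0]
    - [0,0,0]
    - [0,0,0]
    - [0,0,0]
    - [0,0,0]
    - [0,0,0]
    - [0,0,0]
    - [0,0,0]
  xyz:
    - [-0.463,-0.015,0.416]
    - [-0.463,-0.015,0.416]
    - [-0.463,-0.015,0.416]
    - [-0.463,-0.015,0.416]
    - [-0.463,-0.01,0.416]
    - [-0.463,-0.01,0.416]
    - [-0.463,-0.01,0.416]
    - [0,0,0]
  hand: [1,1,1,1,1,1,1,1]

```text
clock: 43.43
position: [564.6, -106.8, 81.1]
ee_rot: [0.66, -0.631, 0.294, 0.283]
contact_force: [0.2, 0.8, -0.2]
gripper_width: 14.6
grasp_force: 62.3
```

apply_moves:
  delta_rot:
    - [0,0,0]
    - [0,0,0]
    - [0,0,0]
    - [0,0,0]
    - [0,0,0]
    - [0,0,0]
    - [0,0,0]
    - [0,0,0]
    - [0,0,0]
    - [0,0,0]
    - [0,0,0]
    - [0,0,0]
    - [0,0,0]
    - [0,0,0]
    - [0,0,0]
    - [0,0,0]
    - [0,0,0]
  xyz:
    - [-0.153,0,-0.168]
    - [-0.153,0,-0.168]
    - [-0.153,0,-0.168]
    - [-0.153,0,-0.168]
    - [-0.153,0,-0.168]
    - [-0.153,0,-0.168]
    - [-0.153,0,-0.168]
    - [-0.153,0,-0.168]
    - [-0.153,0,-0.168]
    - [-0.153,0,-0.168]
    - [-0.153,0,-0.168]
    - [-0.153,0,-0.168]
    - [-0.153,0,-0.168]
    - [-0.153,0,-0.168]
    - [-0.153,0,-0.168]
    - [0,0,0]
    - [0,0,0]
  hand: [1,1,1,1,1,1,1,1,1,1,1,1,1,1,1,1,1]

```text
clock: 44.85
position: [561.2, -22.0, 81.8]
ee_rot: [0.659, -0.632, 0.294, 0.282]
contact_force: [-0.6, -0.4, -1.0]
gripper_width: 14.4
grasp_force: 62.2
```

```bash
python3 - <<'E'
from h import *
p=brown(("scene","top"))
rel(*lip(2,117,2,8))
E
```

```text
scene scoop 8 [375 253   2   5] [43. 20. 26.]
scene tray 66 [375 252   9  10] [-12. 111.  24.]
scene tray 20 [372 266   8   3] [ 33. 107.  28.]
top tray 41 [284 208   8   6] [-20. 112.  25.]
pos [561.  -22.6  81.9] rot [-0.003 -0.023  0.007] shift cur [-0.542  0.228 -0.666] shift tgt [-0.543  0.228 -0.664] j [ 0.52  0.59 -0.62  0.87 -1.05 -1.2 ] F [ 0.5 -0.7 -1.3] w 14.3 t 44.95
```

apply_moves:
  delta_rot:
    - [0,0,0]
    - [0,0,0]
    - [0,0,0]
    - [0,0,0]
    - [0,0,0]
    - [0,0,0]
    - [0,-0.5,0]
    - [0,-0.5,0]
    - [0,-0.5,0]
    - [0,-0.5,0]
    - [0,-0.5,0]
    - [0,-0.5,0]
    - [0,-0.5,0]
    - [0,-0.5,0]
    - [0,-0.5,0]
    - [0,-0.5,0]
    - [0,0,0]
    - [0,0,0]
  xyz:
    - [-0.115,0.04,-0.14]
    - [-0.115,0.04,-0.14]
    - [-0.115,0.04,-0.14]
    - [-0.115,0.04,-0.14]
    - [-0.115,0.04,-0.14]
    - [0,0,0]
    - [0,0,0.229]
    - [-0.004,0,0.224]
    - [-0.008,0,0.22]
    - [-0.012,0,0.216]
    - [-0.017,0,0.212]
    - [-0.021,0,0.208]
    - [-0.026,0,0.204]
    - [-0.032,0,0.201]
    - [-0.037,0,0.198]
    - [-0.042,0,0.195]
    - [0,0,0]
    - [0,0,0]
  hand: [1,1,1,1,1,1,1,1,1,1,1,1,1,1,1,1,1,1]

```text
clock: 46.45
position: [556.0, -26.9, 38.9]
ee_rot: [0.712, -0.684, 0.114, 0.11]
contact_force: [-0.1, -3.7, 6.1]
gripper_width: 14.7
grasp_force: 62.7
```

```bash
python3 - <<'E'
from h import *
p=brown(("scene","top"))
rel(*lip(2,80,130,-22))
E
```

```text
scene scoop 40 [348 253  10   6] [-22. -11.  27.]
scene tray 61 [329 244  14   9] [ 7.  5. 45.]
scene tray 19 [380 250   9   4] [ -6. 121.  46.]
scene tray 40 [348 253  10   6] [14. 47. 34.]
pos [556.1 -26.3  38.7] rot [ 0.003 -0.046  0.007] shift cur [ 2.579  0.03  -3.28 ] shift tgt [ 2.564  0.027 -3.292] j [ 0.38  0.5  -0.58  0.5  -0.66 -0.76] F [-1.2 -3.6  6.1] w 14.6 t 46.55
```

apply_moves:
  delta_rot:
    - [0,0,0]
    - [0,0,0]
    - [0,0,0]
    - [0,0,0]
    - [0,0,0]
    - [0,0,0]
    - [0,0,0]
    - [0,0,0]
    - [0,0,0]
    - [0,0,0]
  xyz:
    - [0.1,0,0.03]
    - [0.2,0,0.05]
    - [0.3,0,0.08]
    - [0.3,0,0.08]
    - [0.3,0,0.08]
    - [0.2,0,0.05]
    - [0.1,0,0.02]
    - [0,0,0]
    - [0,0,0]
    - [0,0,0]
  hand: [1,1,1,1,1,1,1,1,1,1]

```text
clock: 47.38
position: [557.4, -64.7, 40.1]
ee_rot: [0.713, -0.683, 0.114, 0.11]
contact_force: [0.3, -0.3, -1.9]
gripper_width: 14.7
grasp_force: 62.0
```

```bash
python3 - <<'E'
from h import *
p=brown(("scene","top"))
rel(*lip(2,80,130,-22))
f=cv2.resize(p["frame"][160:245,240:400],None,fx=3,fy=3)
E
```

```text
scene scoop 37 [333 251   9   6] [-23. -11.  26.]
scene tray 62 [313 242  15   9] [  7. -32.  45.]
scene tray 37 [333 251   9   6] [13.  9. 34.]
scene tray 61 [369 252   9   9] [-11.  96.  23.]
pos [557.5 -64.4  40.1] rot [ 0.006 -0.027  0.01 ] shift cur [ 1.109  0.024 -3.707] shift tgt [ 1.098  0.021 -3.71 ] j [ 0.3   0.49 -0.59  0.53 -0.64 -0.71] F [-0.9 -0.6 -2.3] w 14.3 t 47.48
```

```bash
python3 - <<'E'
from h import *
rel(*lip(-1,74,2.5,3))
ps=[(1,77,34,-22)]+[(1-.2*i,77-.3*i,34-3.15*i,-22+2.5*i) for i in range(1,11)]
path(ps,lip); rel(*lip(1,77,34,-22))
path([(-1,74,2,3),(-1,119,2,3)],lip)
E
```

```text
pos [557.5 -64.4  40.1] rot [4.00e-03 4.14e+00 1.10e-02] shift cur [-0.114  0.141 -1.382] shift tgt [ 0.477  0.141 -1.302] j [ 0.3   0.49 -0.59  0.53 -0.64 -0.71] F [-0.9 -0.6 -2.3] w 14.3 t 47.48
[ 0.037  0.008 -0.131] turn 0.4166666666666667
[ 0.031  0.008 -0.132] turn 0.4166666666666667
[ 0.026  0.008 -0.133] turn 0.4166666666666667
[ 0.021  0.008 -0.135] turn 0.4166666666666667
[ 0.015  0.008 -0.137] turn 0.4166666666666667
[ 0.01   0.008 -0.139] turn 0.4166666666666667
[ 0.005  0.008 -0.142] turn 0.4166666666666667
[ 0.001  0.008 -0.145] turn 0.4166666666666667
[-0.004  0.008 -0.147] turn 0.4166666666666667
[-0.009  0.008 -0.15 ] turn 0.4166666666666667
pos [557.5 -64.4  40.1] rot [ 0.006 -0.027  0.01 ] shift cur [ 0.026  0.061 -0.021] shift tgt [ 0.026  0.061 -0.021] j [ 0.3   0.49 -0.59  0.53 -0.64 -0.71] F [-0.9 -0.6 -2.3] w 14.3 t 47.48
[-1.316  0.    -1.228] turn 0.0
```

apply_moves:
  delta_rot:
    - [0,0.417,0]
    - [0,0.417,0]
    - [0,0.417,0]
    - [0,0.417,0]
    - [0,0.417,0]
    - [0,0.417,0]
    - [0,0.417,0]
    - [0,0.417,0]
    - [0,0.417,0]
    - [0,0.417,0]
    - [0,0,0]
  xyz:
    - [0.037,0.014,-0.131]
    - [0.031,0.014,-0.132]
    - [0.026,0.014,-0.133]
    - [0.021,0.014,-0.135]
    - [0.015,0.014,-0.137]
    - [0.01,0.014,-0.139]
    - [0.005,0.014,-0.142]
    - [0.001,0.014,-0.145]
    - [-0.004,0.014,-0.147]
    - [-0.009,0.014,-0.15]
    - [0,0,0]
  hand: [1,1,1,1,1,1,1,1,1,1,1]

```text
clock: 48.4
position: [554.0, -49.2, 70.9]
ee_rot: [0.672, -0.642, 0.266, 0.255]
contact_force: [-0.3, 0.6, -1.9]
gripper_width: 14.6
grasp_force: 62.1
```

```bash
python3 - <<'E'
from h import *
p=brown(("scene",))
rel(*lip(-1,119,2,3))
E
```

```text
scene scoop 44 [335 252  10   6] [-21. -12.  26.]
scene tray 44 [335 252  10   6] [11. 16. 31.]
scene tray 63 [369 252   9   9] [-10.  96.  23.]
pos [553.9 -49.5  71. ] rot [-0.01  -0.02   0.024] shift cur [-1.255  0.015 -1.208] shift tgt [-1.257  0.02  -1.205] j [ 0.45  0.55 -0.67  0.89 -0.94 -1.17] F [-0.4  0.1 -1.3] w 14.5 t 48.45
```

apply_moves:
  delta_rot:
    - [0,0,0]
    - [0,0,0]
    - [0,0,0]
    - [0,0,0]
    - [0,0,0]
    - [0,0,0]
    - [0,0,0]
    - [0,0,0]
    - [0,0,0]
    - [0,0,0]
    - [0,-0.5,0]
    - [0,-0.5,0]
    - [0,-0.5,0]
    - [0,-0.5,0]
    - [0,-0.5,0]
    - [0,-0.5,0]
    - [0,-0.5,0]
    - [0,-0.5,0]
    - [0,-0.5,0]
    - [0,0,0]
  xyz:
    - [-0.15,0.002,-0.12]
    - [-0.134,0.002,-0.124]
    - [-0.134,0.002,-0.124]
    - [-0.134,0.002,-0.124]
    - [-0.134,0.002,-0.124]
    - [-0.134,0.002,-0.124]
    - [-0.134,0.002,-0.124]
    - [-0.134,0.002,-0.124]
    - [-0.134,0.002,-0.124]
    - [-0.134,0.002,-0.124]
    - [-0.02,0,0.215]
    - [-0.025,0,0.21]
    - [-0.03,0,0.206]
    - [-0.035,0,0.202]
    - [-0.038,0,0.198]
    - [-0.04,0,0.195]
    - [-0.045,0,0.192]
    - [-0.05,0,0.19]
    - [-0.055,0,0.187]
    - [0,0,0]
  hand: [1,1,1,1,1,1,1,1,1,1,1,1,1,1,1,1,1,1,1,1]

```text
clock: 50.12
position: [552.6, -22.5, 31.2]
ee_rot: [0.713, -0.686, 0.102, 0.097]
contact_force: [-0.5, -4.7, 9.9]
gripper_width: 14.9
grasp_force: 63.8
```

```bash
python3 - <<'E'
from h import *
p=brown(("scene","top"))
rel(*lip(-1,118,130,-24))
E
```

```text
scene scoop 79 [351 248  11  11] [-18.   1.  30.]
scene tray 81 [328 244  16  10] [ 4.  4. 43.]
scene tray 79 [351 248  11  11] [-1. 54. 33.]
pos [552.6 -22.3  31.4] rot [-0.003 -0.052 -0.016] shift cur [ 1.194  0.009 -3.827] shift tgt [ 1.173  0.012 -3.833] j [ 0.37  0.5  -0.58  0.46 -0.64 -0.73] F [ 0.3 -6.2 10.6] w 14.8 t 50.22
```

apply_moves:
  delta_rot:
    - [0,0,0]
    - [0,0,0]
    - [0,0,0]
    - [0,0,0]
    - [0,0,0]
    - [0,0,0]
    - [0,0,0]
    - [0,0,0]
    - [0,0,0]
    - [0,0,0]
  xyz:
    - [0.1,0,-0.14]
    - [0.14,0,-0.35]
    - [0.14,0,-0.45]
    - [0.14,0,-0.45]
    - [0.14,0,-0.45]
    - [0.14,0,-0.45]
    - [0.14,0,-0.45]
    - [0.14,0,-0.45]
    - [0.08,0,-0.25]
    - [0,0,0]
  hand: [1,1,1,1,1,1,1,1,1,1]

```text
clock: 51.05
position: [552.8, -23.9, 121.1]
ee_rot: [0.715, -0.685, 0.102, 0.096]
contact_force: [-1.5, -0.4, -0.7]
gripper_width: 14.6
grasp_force: 62.5
```

```bash
python3 - <<'E'
from h import *
p=brown(("scene","top"))
rel(*can(497,300,150,-20))
E
```

```text
scene scoop 80 [352 220  11  11] [-19.   1.  29.]
top scoop 14 [304 206   7   3] [-21.  20.  29.]
pos [551.6 -24.4 119.3] rot [-0.117  0.639  0.389] shift cur [-6.324  1.888 -3.61 ] shift tgt [-5.986  2.185 -3.997] j [ 0.38  0.38 -0.47  0.36 -0.85 -0.59] F [-0.2  0.2 -2.3] w 14.6 t 51.15
```

apply_moves:
  delta_rot:
    - [-0.006,0.034,0.02]
    - [-0.006,0.034,0.02]
    - [-0.006,0.034,0.02]
    - [-0.006,0.034,0.02]
    - [-0.006,0.034,0.02]
    - [-0.006,0.034,0.02]
    - [-0.006,0.034,0.02]
    - [-0.006,0.034,0.02]
    - [-0.006,0.034,0.02]
    - [-0.006,0.034,0.02]
    - [-0.006,0.034,0.02]
    - [-0.006,0.034,0.02]
    - [-0.006,0.034,0.02]
    - [-0.006,0.034,0.02]
    - [-0.006,0.034,0.02]
    - [-0.006,0.034,0.02]
    - [-0.006,0.034,0.02]
    - [-0.006,0.034,0.02]
    - [-0.006,0.034,0.02]
    - [0,0,0]
  xyz:
    - [-0.07,0.05,-0.25]
    - [-0.2,0.08,-0.35]
    - [-0.37,0.12,-0.35]
    - [-0.37,0.12,-0.35]
    - [-0.37,0.11,-0.25]
    - [-0.37,0.11,-0.18]
    - [-0.37,0.11,-0.18]
    - [-0.37,0.11,-0.18]
    - [-0.37,0.11,-0.18]
    - [-0.37,0.11,-0.18]
    - [-0.37,0.11,-0.18]
    - [-0.37,0.11,-0.18]
    - [-0.37,0.11,-0.18]
    - [-0.37,0.11,-0.18]
    - [-0.37,0.11,-0.18]
    - [-0.37,0.11,-0.18]
    - [-0.37,0.11,-0.12]
    - [-0.25,0.08,-0.08]
    - [-0.13,0.04,-0.04]
    - [0,0,0]
  hand: [1,1,1,1,1,1,1,1,1,1,1,1,1,1,1,1,1,1,1,1]

```text
clock: 52.82
position: [499.9, 150.9, 161.2]
ee_rot: [0.697, -0.696, 0.123, 0.123]
contact_force: [0.2, -0.7, -1.3]
gripper_width: 14.3
grasp_force: 62.5
```

```bash
python3 - <<'E'
from h import *
p=brown(("scene",))
rel(*can(497,300,150,-20))
E
```

```text
scene scoop 86 [430 209  11  11] [-21.   0.  28.]
pos [499.8 150.4 161.2] rot [-0.005 -0.013  0.012] shift cur [ 0.013  0.114 -0.032] shift tgt [ 0.013  0.114 -0.032] j [ 0.75  0.35 -0.38  0.29 -1.09 -0.91] F [-0.7  0.  -2.2] w 14.4 t 52.87
```

apply_moves:
  delta_rot:
    - [0,0.5,0]
    - [0,0.5,0]
    - [0,0.5,0]
    - [0,0.5,0]
    - [0,0.5,0]
    - [0,0.5,0]
    - [0,0.5,0]
    - [0,0.5,0]
    - [0,0.5,0]
    - [0,0.5,0]
    - [0,0.5,0]
    - [0,0.5,0]
    - [0,0.5,0]
    - [0,0.5,0]
    - [0,0.5,0]
    - [0,0.5,0]
    - [0,0.5,0]
    - [0,0,0]
    - [0,0,0]
    - [0,0,0]
  xyz:
    - [-0.104,0.05,-0.06]
    - [-0.117,0.05,-0.07]
    - [-0.13,0,-0.067]
    - [-0.142,0,-0.078]
    - [-0.153,0,-0.09]
    - [0.003,0,-0.258]
    - [0.001,0,-0.262]
    - [-0.001,0,-0.266]
    - [-0.003,0,-0.27]
    - [-0.005,0,-0.274]
    - [-0.006,0,-0.278]
    - [-0.008,0,-0.283]
    - [-0.009,0,-0.287]
    - [-0.01,0,-0.291]
    - [-0.01,0,-0.296]
    - [-0.011,0,-0.3]
    - [-0.011,0,-0.305]
    - [0,0,0]
    - [0,0,0]
    - [0,0,0]
  hand: [1,1,1,1,1,1,1,1,1,1,1,1,1,1,1,1,1,1,1,1]

```text
clock: 54.53
position: [497.5, 234.4, 211.7]
ee_rot: [-0.576, 0.576, -0.411, -0.41]
contact_force: [-0.0, -0.4, -1.8]
gripper_width: 14.4
grasp_force: 62.7
```

```bash
cat >> h.py <<'E'
SEAT=np.array([584.5,-396,264.]); HY=90+6.5   # hook outward yaw
def eye(ex,ey,ez,pt,yaw):
    R,S=tool(yaw,pt); return np.array([ex,ey,ez])+S@(TCPS-[-138.6,0,116.6]),R
E
python3 - <<'E'
from h import *
p=brown(("scene","top"))
rel(*eye(576,-320,275,50,96.5)); print(eye(576,-320,275,50,96.5)[0])
E
```

```text
pos [497.5 234.3 212.3] rot [ 1.07   3.172 -0.191] shift cur [ 7.26  -3.202 21.554] shift tgt [-0.171 -0.609 22.96 ] j [ 0.99  0.72 -0.17  0.56 -1.81 -1.21] F [ 0.   0.3 -1.5] w 14.8 t 54.63
[ 577.62804855 -334.28919871  207.97471926]
```

apply_moves:
  delta_rot:
    - [0,-0.95,0]
    - [0,-0.95,0]
    - [0,-0.95,0]
    - [0,-0.95,0]
    - [0,0,0]
    - [0,0,0]
    - [0,0,0]
    - [0,0,0]
    - [0,0,0]
    - [0,0,0]
    - [0,0,0]
    - [0,0,0]
    - [0,0,0]
    - [0,0,0]
    - [0,0,0]
    - [0,0,0]
    - [0,0,0]
    - [0,0,0]
    - [0,0,0]
    - [0,0,0]
  xyz:
    - [0,0,0]
    - [0,0,0]
    - [0,0,0]
    - [0,0,0]
    - [0.6,0,0.3]
    - [0.7,-0.15,0.6]
    - [0.7,-0.15,0.7]
    - [0.7,-0.15,0.7]
    - [0.7,-0.15,0.7]
    - [0.7,-0.15,0.7]
    - [0.7,-0.15,0.7]
    - [0.7,-0.15,0.7]
    - [0.7,-0.15,0.7]
    - [0.7,-0.15,0.7]
    - [0.7,-0.15,0.7]
    - [0.7,-0.15,0.7]
    - [0.7,-0.15,0.7]
    - [0.7,-0.15,0.7]
    - [0.5,-0.15,0.5]
    - [0,0,0]
  hand: [1,1,1,1,1,1,1,1,1,1,1,1,1,1,1,1,1,1,1,1]

```text
clock: 56.3
position: [548.6, -121.1, 239.7]
ee_rot: [-0.644, 0.647, -0.289, -0.289]
contact_force: [-0.4, 0.2, -1.2]
gripper_width: 14.6
grasp_force: 62.5
```

```bash
python3 - <<'E'
from h import *
p=brown(("scene","top")); incan(("top",))
rel(*eye(576,-310,287,50,96.5))
for r in nets.look_for("nut1_center",p): print(r)
E
```

```text
top can 58 [235 197   5  30] [530. 268.   0.]
top can 50 [194 200   9   8] [547. 383.  25.]
top can 95 [212 206  12  15] [519. 324.  26.]
top can 144 [193 215   9  23] [479. 382.  25.]
top can 47 [207 231   8   7] [456. 343.  27.]
top can 49 [192 242  39   2] [431. 349.  -0.]
pos [ 549.9 -117.9  239.4] rot [ 1.026  6.954 -0.409] shift cur [ 4.918 -1.104  6.676] shift tgt [-0.779 -0.166  8.327] j [ 0.38  0.35 -0.54  0.83 -1.22 -0.9 ] F [ 0.2  0.3 -1.8] w 14.3 t 56.45
{'bbox': [196.1, 212.8, 200.9, 221.5], 'score': 0.42}
```

apply_moves:
  delta_rot:
    - [0.128,0.869,-0.051]
    - [0.128,0.869,-0.051]
    - [0.128,0.869,-0.051]
    - [0.128,0.869,-0.051]
    - [0.128,0.869,-0.051]
    - [0.128,0.869,-0.051]
    - [0.128,0.869,-0.051]
    - [0.128,0.869,-0.051]
    - [0,0,0]
    - [0,0,0]
    - [0,0,0]
    - [0,0,0]
    - [0,0,0]
    - [0,0,0]
    - [0,0,0]
    - [0,0,0]
    - [0,0,0]
    - [0,0,0]
    - [0,0,0]
    - [0,0,0]
  xyz:
    - [0,0,0]
    - [0,0,0]
    - [0,0,0]
    - [0,0,0]
    - [0,0,0]
    - [0,0,0]
    - [0,0,0]
    - [0,0,0]
    - [-0.07,-0.015,0.75]
    - [-0.07,-0.015,0.75]
    - [-0.07,-0.015,0.75]
    - [-0.07,-0.015,0.75]
    - [-0.07,-0.015,0.75]
    - [-0.07,-0.015,0.75]
    - [-0.07,-0.015,0.75]
    - [-0.07,-0.015,0.75]
    - [-0.07,-0.015,0.75]
    - [-0.07,-0.015,0.75]
    - [-0.07,-0.015,0.75]
    - [0,0,0]
  hand: [1,1,1,1,1,1,1,1,1,1,1,1,1,1,1,1,1,1,1,1]

```text
clock: 58.17
position: [577.7, -324.1, 219.3]
ee_rot: [0.527, -0.472, 0.527, 0.471]
contact_force: [0.1, 0.4, -0.9]
gripper_width: 14.7
grasp_force: 62.7
```

```bash
python3 - <<'E'
from h import *
rel(*eye(576,-310,287,50,96.5))
s=arm.read_state(); C=Ro.from_quat(s["ee_rot"]).as_matrix(); Sf=C@tool(0,0)[0].T; e=s["position"]+Sf@(np.array([-138.6,0,116.6])-TCPS); print("eye pred",e.round(1),"scoop x",Sf[:,0].round(3),"handle",(Sf@[-.766,0,.643]).round(3))
for n in("scene","top","wrist"):
    p=eyes.get_image(n); w=cloud(p)
    if n=="scene": f=cv2.resize(p["frame"][95:245,95:295],None,fx=3.5,fy=3.5,interpolation=cv2.INTER_CUBIC); cv2.imwrite("pics/h1.png",f[:,:,::-1])
    m=np.linalg.norm(w-e,axis=-1)<30
    m&=(w@[0,0,1.]>e[2]-12)
    if m.sum()>5: q=w[m]; print(n,m.sum(),q.min(0).round(),q.max(0).round(),((q.min(0)+q.max(0))/2).round(1))
    h=(w[...,0]>560)&(w[...,0]<605)&(w[...,1]>-432)&(w[...,1]<-350)&(w[...,2]>245)
    for a in range(-430,-350,10):
        t=w[h&(w[...,1]>a)&(w[...,1]<=a+10)]
        if len(t)>3: print(n,a+5,len(t),t.mean(0).round(1))
E
```

```text
pos [ 577.7 -324.1  219.3] rot [0.022 0.005 0.001] shift cur [0.027 0.003 0.008] shift tgt [0.027 0.003 0.008] j [-0.12  0.63 -0.81  1.8  -1.54 -1.44] F [ 0.1  0.4 -0.9] w 14.7 t 58.17
eye pred [ 576.1 -309.8  286.3] scoop x [-0.071  0.639 -0.766] handle [ 0. -0.  1.]
scene 91 [ 560. -322.  274.] [ 598. -311.  309.] [ 579.  -316.7  291.9]
scene -425 15 [ 590.7 -424.7  271.4]
scene -415 16 [ 589.2 -415.2  268.6]
scene -405 17 [ 586.8 -404.7  265.5]
scene -395 12 [ 585.8 -395.   263.4]
scene -385 15 [ 584.9 -385.   266.3]
scene -375 19 [ 583.8 -375.   273.4]
scene -365 20 [ 582.2 -366.2  285.6]
top 69 [ 557. -321.  274.] [ 597. -311.  312.] [ 577.2 -316.   293.2]
top -425 13 [ 586.6 -425.7  271.3]
top -415 16 [ 586.  -415.1  268.4]
top -405 13 [ 584.2 -404.2  266. ]
top -395 12 [ 582.5 -395.6  264.3]
top -385 10 [ 582.1 -385.4  268.1]
top -375 7 [ 579.2 -374.8  280. ]
top -365 9 [ 578.  -365.4  289.1]
wrist 3200 [ 557. -317.  274.] [ 598. -307.  309.] [ 577.4 -311.8  291.9]
wrist -425 4 [ 591.8 -425.4  271.4]
wrist -415 6 [ 590.5 -415.1  268.5]
wrist -405 5 [ 589.4 -405.9  265.4]
wrist -395 4 [ 588.4 -398.1  263.2]
wrist -375 124 [ 581.3 -372.4  270. ]
wrist -365 349 [ 580.  -364.1  281.9]
wrist -355 32 [ 579.1 -359.5  287. ]
```

View pics/h1.png

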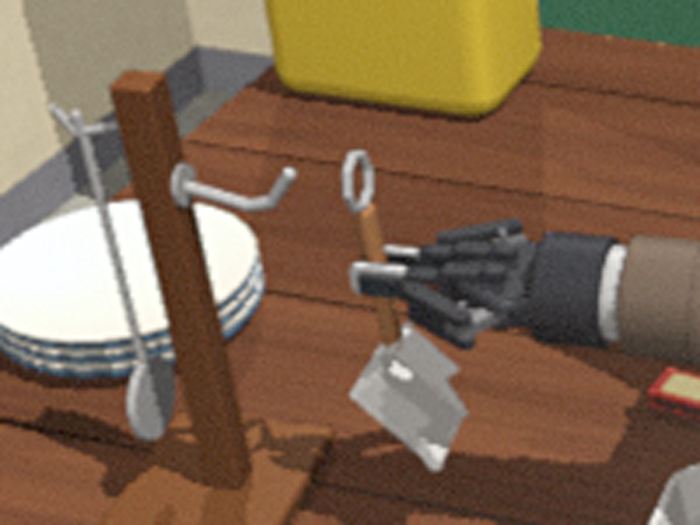

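apply_moves:
  delta_rot:
    - [0,0,0]
    - [0,0,0]
    - [0,0,0]
    - [0,0,0]
    - [0,0,0]
    - [0,0,0]
    - [0,0,0]
  xyz:
    - [-0.013,0.02,0.342]
    - [-0.013,0.02,0.342]
    - [-0.013,0.02,0.342]
    - [-0.013,0.02,0.342]
    - [-0.013,0.02,0.342]
    - [-0.013,0.02,0.342]
    - [0,0,0]
  hand: [1,1,1,1,1,1,1]

```text
clock: 58.9
position: [579.8, -375.5, 217.6]
ee_rot: [0.527, -0.471, 0.527, 0.472]
contact_force: [0.5, -0.2, -1.1]
gripper_width: 14.4
grasp_force: 62.7
```

```bash
python3 - <<'E'
from h import *
s=arm.read_state(); print(s["position"],s["contact_force"])
p=eyes.get_image("wrist")
f=cv2.resize(p["frame"],None,fx=1,fy=1); a=f[0:400,120:520]
q=eyes.get_image("scene"); b=cv2.resize(q["frame"][110:210,120:220],(400,400),interpolation=cv2.INTER_CUBIC)
cv2.imwrite("pics/h2.png",np.hstack([a,b])[:,:,::-1])
E
```

```text
[ 579.8201873  -375.52402851  217.62953229] [ 0.45151552 -0.19461183 -1.12507321]
```

View pics/h2.png

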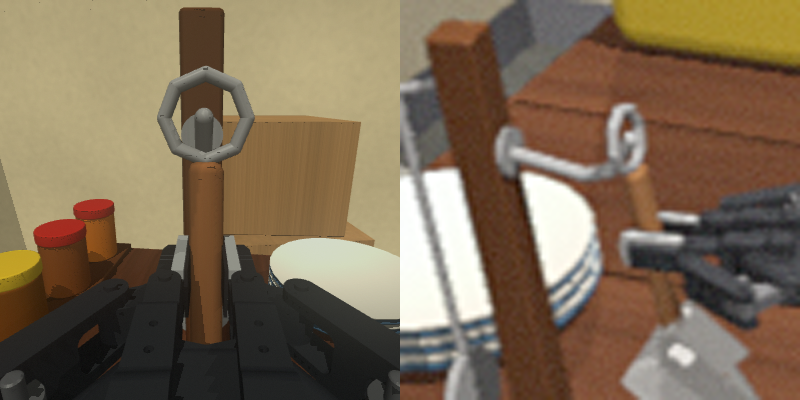

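The hook's tip shows inside the ring, centred at about (203, 115) in the wrist view. I'll slide it down to the seat.

apply_moves:
  delta_rot:
    - [0,0,0]
    - [0,0,0]
    - [0,0,0]
    - [0,0,0]
    - [0,0,0]
    - [0,0,0]
    - [0,0,0]
    - [0,0,0]
  xyz:
    - [-0.12,0,0.18]
    - [-0.14,0,0.18]
    - [-0.133,0,0.173]
    - [-0.133,0,0.173]
    - [-0.133,0,0.173]
    - [-0.18,0,0.16]
    - [-0.18,0,0.16]
    - [0,0,0]
  hand: [1,1,1,1,1,1,1,1]

```text
clock: 59.67
position: [583.6, -404.2, 191.0]
ee_rot: [0.528, -0.471, 0.527, 0.472]
contact_force: [0.1, -0.1, -1.8]
gripper_width: 14.5
grasp_force: 62.7
```

```bash
cat > ring.py <<'E'
from h import *
s=arm.read_state(); print(s["position"].round(1),s["contact_force"].round(1))
for n in("scene","top","wrist"):
    p=eyes.get_image(n); w=cloud(p)
    e=np.array([584,-396,260]) 
    m=(abs(w[...,0]-585)<32)&(abs(w[...,1]+396)<30)&(abs(w[...,2]-262)<45)
    hk=m&(abs(w[...,0]-585)<8)
    q=w[m&(w[...,2]>235)]
    t=q[(abs(q[:,0]-585)>10)]
    print(n,len(t),t.min(0).round() if len(t) else 0,t.max(0).round() if len(t) else 0, "top of all near", q[q[:,1]<-380][:,2].max().round() if (q[:,1]<-380).any() else None)
E
python3 ring.py
```

```text
[ 583.6 -404.2  191. ] [ 0.1 -0.1 -1.8]
scene 55 [ 566. -402.  245.] [ 604. -391.  279.] top of all near 280.0
top 40 [ 562. -402.  245.] [ 602. -392.  280.] top of all near 284.0
wrist 2175 [ 562. -399.  235.] [ 604. -389.  279.] top of all near 281.0
```

apply_moves:
  delta_rot:
    - [0,0,0]
    - [0,0,0]
    - [0,0,0]
    - [0,0,0]
  xyz:
    - [-0.13,0,0]
    - [-0.13,0,0]
    - [-0.1,0,0]
    - [0,0,0]
  hand: [1,1,1,1]

```text
clock: 60.15
position: [583.9, -403.0, 182.5]
ee_rot: [0.528, -0.47, 0.527, 0.471]
contact_force: [-0.5, 0.2, -2.7]
gripper_width: 14.5
grasp_force: 62.7
```

```bash
python3 ring.py
```

```text
[ 583.9 -403.   182.5] [-0.5  0.2 -2.7]
scene 51 [ 567. -400.  235.] [ 604. -390.  270.] top of all near 274.0
top 36 [ 563. -400.  239.] [ 602. -391.  270.] top of all near 274.0
wrist 2173 [ 562. -398.  235.] [ 604. -389.  270.] top of all near 271.0
```

apply_moves:
  delta_rot:
    - [0,0,0]
    - [0,0,0]
    - [0,0,0]
    - [0,0,0]
    - [0,0,0]
    - [0,0,0]
    - [0,0,0]
    - [0,0,0]
  xyz:
    - [-0.04,0,0]
    - [0,0,0]
    - [0,0,0]
    - [0,0,0]
    - [0,0,0]
    - [0,0,0]
    - [0,0,0]
    - [0,0,0]
  hand: [1,1,0.5,0.3,0,-0.3,-0.5,-0.5]

```text
clock: 60.97
position: [584.0, -403.2, 182.5]
ee_rot: [0.528, -0.47, 0.528, 0.471]
contact_force: [-0.0, -1.0, 0.9]
gripper_width: 64.3
grasp_force: 0.0
```

```bash
python3 ring.py
```

```text
[ 584.  -403.2  182.5] [-0.  -1.   0.9]
scene 48 [ 569. -404.  237.] [ 604. -391.  271.] top of all near 276.0
top 29 [ 564. -402.  237.] [ 601. -391.  271.] top of all near 274.0
wrist 2128 [ 563. -400.  235.] [ 604. -389.  268.] top of all near 270.0
```

Hanging. I'll back straight out.

apply_moves:
  delta_rot:
    - [0,0,0]
    - [0,0,0]
    - [0,0,0]
    - [0,0,0]
    - [0,0,0]
    - [0,0,0]
    - [0,0,0]
    - [0,0,0]
    - [0,0,0]
    - [0,0,0]
    - [0,0,0]
    - [0,0,0]
    - [0,0,0]
    - [0,0,0]
  xyz:
    - [0,0,-0.2]
    - [0,0,-0.4]
    - [0,0,-0.6]
    - [0,0,-0.8]
    - [0,0,-0.8]
    - [0,0,-0.8]
    - [0,0,-0.8]
    - [0,0,-0.8]
    - [0,0,-0.8]
    - [0.5,0,-0.8]
    - [0.8,0,-0.8]
    - [0.8,0,-0.8]
    - [0.8,0,-0.8]
    - [0,0,0]
  hand: [-0.5,-0.5,-0.5,-0.5,-0.5,-0.5,-0.5,-0.5,-0.5,-0.5,-0.5,-0.5,-0.5,-0.5]

```text
clock: 62.28
position: [559.2, -170.4, 258.2]
ee_rot: [0.528, -0.47, 0.531, 0.468]
contact_force: [-0.2, 0.9, 0.3]
gripper_width: 63.9
grasp_force: 0.0
```

```bash
python3 ring.py; python3 - <<'E'
from h import *
# lid geometry
for n in("top","scene"):
    p=eyes.get_image(n); w=cloud(p)
    m=(w[...,0]>520)&(w[...,0]<660)&(w[...,1]>255)&(w[...,1]<410)&(w[...,2]>115)
    q=w[m]; print(n,len(q),q.min(0).round(),q.max(0).round())
    for a in(120,150,180,210,230): 
        t=q[abs(q[:,2]-a)<8]; 
        if len(t): print(a,np.percentile(t[:,0],[5,50,95]).round())
R=np.array([[1,0,0],[0,-1,0],[0,0,-1.]])
rel([520,336,280],R)
# alternative yaw 180 / -90
rel([520,336,280],np.array([[-1,0,0],[0,1,0],[0,0,-1.]])); rel([520,336,280],np.array([[0,-1,0],[-1,0,0],[0,0,-1.]]))
E
```

```text
[ 559.2 -170.4  258.2] [-0.2  0.9  0.3]
scene 48 [ 567. -399.  237.] [ 605. -390.  267.] top of all near 275.0
top 31 [ 564. -401.  236.] [ 602. -392.  269.] top of all near 274.0
wrist 246 [ 563. -399.  235.] [ 604. -391.  268.] top of all near 270.0
top 755 [553. 265. 115.] [609. 405. 241.]
120 [555. 564. 566.]
150 [555. 565. 566.]
180 [554. 559. 568.]
210 [555. 561. 602.]
230 [557. 567. 600.]
scene 3236 [554. 266. 115.] [613. 405. 239.]
120 [569. 572. 574.]
150 [569. 572. 575.]
180 [570. 573. 575.]
210 [570. 573. 607.]
230 [558. 572. 603.]
pos [ 557.4 -175.2  253.9] rot [ 10.764 -12.019 -10.726] shift cur [  1.051  -0.817 -20.485] shift tgt [ -1.495 -20.447  -1.045] j [ 0.27  0.56 -0.82  1.41 -1.6  -1.38] F [0.3 0.4 0.5] w 64.0 t 62.53
pos [ 557.4 -175.2  253.9] rot [-12.327 -11.039  12.357] shift cur [  1.051  -0.817 -20.485] shift tgt [ 1.495 20.447 -1.045] j [ 0.27  0.56 -0.82  1.41 -1.6  -1.38] F [0.3 0.4 0.5] w 64.0 t 62.53
pos [ 557.4 -175.2  253.9] rot [ -0.826 -14.986   0.87 ] shift cur [  1.051  -0.817 -20.485] shift tgt [-20.447   1.495  -1.045] j [ 0.27  0.56 -0.82  1.41 -1.6  -1.38] F [0.3 0.4 0.5] w 64.0 t 62.53
```

apply_moves:
  delta_rot:
    - [-0.05,-0.937,0.054]
    - [-0.05,-0.937,0.054]
    - [-0.05,-0.937,0.054]
    - [-0.05,-0.937,0.054]
    - [-0.05,-0.937,0.054]
    - [-0.05,-0.937,0.054]
    - [-0.05,-0.937,0.054]
    - [-0.05,-0.937,0.054]
    - [-0.05,-0.937,0.054]
    - [-0.05,-0.937,0.054]
    - [-0.05,-0.937,0.054]
    - [-0.05,-0.937,0.054]
    - [-0.05,-0.937,0.054]
    - [-0.05,-0.937,0.054]
    - [-0.05,-0.937,0.054]
    - [-0.05,-0.937,0.054]
    - [0,0,0]
  xyz:
    - [0,0,0]
    - [0,0,0]
    - [0,0,0]
    - [0,0,0]
    - [0,0,0]
    - [0,0,0]
    - [0,0,0]
    - [0,0,0]
    - [0,0,0]
    - [0,0,0]
    - [0,0,0]
    - [0,0,0]
    - [0,0,0]
    - [0,0,0]
    - [0,0,0]
    - [0,0,0]
    - [0,0,0]
  hand: [1,1,1,1,1,1,1,1,1,1,1,1,1,1,1,1,1]

```text
clock: 63.95
position: [558.3, -177.7, 254.4]
ee_rot: [-0.706, 0.709, 0.0, 0.003]
contact_force: [1.2, 0.1, 0.3]
gripper_width: -0.1
grasp_force: 0.0
```

```bash
python3 - <<'E'
from h import *
R=np.array([[0,-1,0],[-1,0,0],[0,0,-1.]])
rel([640,374,300],R)
prev=None
for th in np.radians([95,85,75,65,55,45,35,25,15,8,3,0]):
    off=5+13*np.sin(th); P=np.array([564.5-112*np.cos(th)+off*np.sin(th),374,100+112*np.sin(th)+off*np.cos(th)])
    print(P.round(0), (R.T@(P-prev)/25).round(3) if prev is not None else ""); prev=P
E
```

```text
pos [ 558.3 -177.7  254.4] rot [-0.035  0.045 -0.038] shift cur [-22.09   -3.186  -1.709] shift tgt [-22.068  -3.268  -1.825] j [-0.03  0.3  -0.05 -0.01 -1.21  0.03] F [1.2 0.1 0.3] w -0.1 t 63.95
[592. 374. 210.] 
[573. 374. 213.] [ 0.     0.781 -0.125]
[552. 374. 213.] [0.    0.806 0.016]
[532. 374. 209.] [0.    0.804 0.165]
[513. 374. 201.] [0.    0.772 0.315]
[495. 374. 189.] [0.   0.71 0.46]
[480. 374. 174.] [0.    0.618 0.591]
[467. 374. 157.] [0.    0.499 0.704]
[458. 374. 137.] [0.    0.358 0.791]
[455. 374. 122.] [0.    0.158 0.589]
[453. 374. 112.] [0.    0.063 0.432]
[452. 374. 105.] [0.    0.018 0.261]
```

apply_moves:
  delta_rot:
    - [0,0,0]
    - [0,0,0]
    - [0,0,0]
    - [0,0,0]
    - [0,0,0]
    - [0,0,0]
    - [0,0,0]
    - [0,0,0]
    - [0,0,0]
    - [0,0,0]
    - [0,0,0]
    - [0,0,0]
    - [0,0,0]
    - [0,0,0]
    - [0,0,0]
    - [0,0,0]
    - [0,0,0]
    - [0,0,0]
    - [0,0,0]
    - [0,0,0]
  xyz:
    - [-0.92,-0.17,-0.2]
    - [-0.92,-0.17,-0.2]
    - [-0.92,-0.17,-0.2]
    - [-0.92,-0.17,-0.2]
    - [-0.92,-0.17,-0.2]
    - [-0.92,-0.17,-0.2]
    - [-0.92,-0.17,-0.2]
    - [-0.92,-0.17,-0.2]
    - [-0.92,-0.17,-0.2]
    - [-0.92,-0.17,0]
    - [-0.92,-0.17,0]
    - [-0.92,-0.17,0]
    - [-0.92,-0.17,0]
    - [-0.92,-0.17,0]
    - [-0.92,-0.17,0]
    - [-0.92,-0.17,0]
    - [-0.92,-0.17,0]
    - [-0.92,-0.17,0]
    - [-0.92,-0.17,0]
    - [0,0,0]
  hand: [1,1,1,1,1,1,1,1,1,1,1,1,1,1,1,1,1,1,1,1]

```text
clock: 65.62
position: [637.2, 265.4, 297.1]
ee_rot: [0.709, -0.705, 0.001, 0.001]
contact_force: [0.3, 0.1, -0.5]
gripper_width: -0.2
grasp_force: 0.0
```

apply_moves:
  delta_rot:
    - [0,0,0]
    - [0,0,0]
    - [0,0,0]
    - [0,0,0]
    - [0,0,0]
    - [0,0,0]
    - [0,0,0]
    - [0,0,0]
    - [0,0,0]
    - [0,0,0]
    - [0,0,0]
  xyz:
    - [-0.92,0,0]
    - [-0.92,0,0]
    - [-0.92,0,0]
    - [-0.92,0,0]
    - [-0.92,0,0]
    - [0,0,0.8]
    - [0,0,0.8]
    - [0,0,0.8]
    - [0,0,0.8]
    - [0,0.3,0.3]
    - [0,0,0]
  hand: [1,1,1,1,1,1,1,1,1,1,1]

```text
clock: 66.53
position: [627.5, 375.6, 208.1]
ee_rot: [0.708, -0.707, 0.001, 0.003]
contact_force: [-0.7, 1.3, -0.5]
gripper_width: 0.2
grasp_force: 0.0
```

```bash
python3 - <<'E'
from h import *
R=np.array([[0,-1,0],[-1,0,0],[0,0,-1.]])
rel([592,374,212],R)
E
```

```text
pos [627.5 375.6 208.1] rot [ 0.037 -0.054  0.016] shift cur [ 0.061  1.421 -0.151] shift tgt [ 0.062  1.421 -0.157] j [ 0.76  0.59  0.28  0.   -1.28 -0.76] F [-0.7  1.3 -0.5] w 0.2 t 66.53
```

Pushing the lid along its arc, with each arc step split in two.

apply_moves:
  delta_rot:
    - [0,0,0]
    - [0,0,0]
    - [0,0,0]
    - [0,0,0]
    - [0,0,0]
    - [0,0,0]
    - [0,0,0]
    - [0,0,0]
    - [0,0,0]
    - [0,0,0]
    - [0,0,0]
    - [0,0,0]
    - [0,0,0]
    - [0,0,0]
    - [0,0,0]
    - [0,0,0]
    - [0,0,0]
    - [0,0,0]
  xyz:
    - [0,0.47,-0.05]
    - [0,0.47,-0.05]
    - [0,0.47,-0.05]
    - [0,0.39,-0.06]
    - [0,0.39,-0.06]
    - [0,0.4,0.01]
    - [0,0.4,0.01]
    - [0,0.4,0.08]
    - [0,0.4,0.08]
    - [0,0.386,0.157]
    - [0,0.386,0.157]
    - [0,0.355,0.23]
    - [0,0.355,0.23]
    - [0,0.31,0.295]
    - [0,0.31,0.295]
    - [0,0.25,0.35]
    - [0,0.25,0.35]
    - [0,0,0]
  hand: [1,1,1,1,1,1,1,1,1,1,1,1,1,1,1,1,1,1]

```text
clock: 68.03
position: [467.9, 376.3, 161.0]
ee_rot: [0.708, -0.706, 0.001, 0.001]
contact_force: [-0.1, 0.3, -0.3]
gripper_width: -0.1
grasp_force: 0.0
```

apply_moves:
  delta_rot:
    - [0,0,0]
    - [0,0,0]
    - [0,0,0]
    - [0,0,0]
    - [0,0,0]
    - [0,0,0]
    - [0,0,0]
    - [0,0,0]
  xyz:
    - [0,0.18,0.395]
    - [0,0.18,0.395]
    - [0,0.08,0.295]
    - [0,0.08,0.295]
    - [0,0.03,0.216]
    - [0,0.03,0.216]
    - [0,0,0.13]
    - [0,0,0]
  hand: [1,1,1,1,1,1,1,1]

```text
clock: 68.7
position: [455.5, 376.8, 113.6]
ee_rot: [0.708, -0.706, 0.001, -0.001]
contact_force: [0.0, 0.6, -0.1]
gripper_width: -0.1
grasp_force: 0.0
```

```bash
cat > lid.py <<'E'
from h import *
s=arm.read_state(); print(s["position"].round(1),s["contact_force"].round(1),s["clock"])
for n in("top","scene"):
    p=eyes.get_image(n); w=cloud(p); h=cv2.cvtColor(p["frame"],cv2.COLOR_RGB2HSV)
    m=(w[...,0]>425)&(w[...,0]<580)&(w[...,1]>262)&(w[...,1]<408)&(w[...,2]>95)&(w[...,2]<128)&(h[...,0]>140)&(h[...,1]>40)
    q=w[m]; A=np.c_[q[:,:2],np.ones(len(q))]; c=np.linalg.lstsq(A,q[:,2],rcond=None)[0]; print(n,len(q),"slope dz/dx",c[0].round(3),"z med",np.median(q[:,2]).round(1),"z at front",(c@[440,334,1]).round(1))
E
python3 lid.py
```

```text
[455.5 376.8 113.6] [ 0.   0.6 -0.1] 68.7
top 1954 slope dz/dx -0.054 z med 109.9 z at front 113.5
scene 2469 slope dz/dx -0.073 z med 110.5 z at front 115.4
```

apply_moves:
  delta_rot:
    - [0,0,0]
    - [0,0,0]
    - [0,0,0]
    - [0,0,0]
    - [0,0,0]
  xyz:
    - [0,0,0.12]
    - [0,0,0.12]
    - [0,0,0.1]
    - [0,0,0.06]
    - [0,0,0]
  hand: [1,1,1,1,1]

```text
clock: 69.22
position: [456.0, 377.5, 107.4]
ee_rot: [0.709, -0.706, 0.001, -0.002]
contact_force: [-4.7, -2.5, 14.4]
gripper_width: 0.4
grasp_force: 6.8
```

```bash
python3 lid.py
```

```text
[456.  377.5 107.4] [-4.7 -2.5 14.4] 69.2167
top 1602 slope dz/dx -0.011 z med 106.9 z at front 107.9
scene 2376 slope dz/dx -0.035 z med 107.9 z at front 110.4
```

The lid is pressed shut with 14 N. I'll lift clear and run the final checks.

apply_moves:
  delta_rot:
    - [0,0,0]
    - [0,0,0]
    - [0,0,0]
    - [0,0,0]
    - [0,0,0]
    - [0,0,0]
    - [0,0,0]
    - [0,0,0]
    - [0,0,0]
  xyz:
    - [0,0,-0.4]
    - [0,0,-0.8]
    - [0,0,-0.8]
    - [0,0,-0.8]
    - [0,0,-0.8]
    - [0,0,-0.8]
    - [0,0,-0.4]
    - [0,0,0]
    - [0,0,0]
  hand: [1,1,1,1,1,1,1,1,1]

```text
clock: 70.07
position: [455.1, 377.0, 224.1]
ee_rot: [0.708, -0.706, 0.0, -0.001]
contact_force: [-0.2, -1.0, 0.2]
gripper_width: -0.1
grasp_force: 0.0
```

```bash
python3 lid.py; python3 ring.py; python3 - <<'E'
from h import *
brown(("scene","top"))
p=eyes.get_image("top")
print([(round(r["score"],2),np.round(r["bbox"])) for r in nets.look_for("nut1_center",p)])
E
```

```text
[455.1 377.  224.1] [-0.2 -1.   0.2] 70.0667
top 2335 slope dz/dx -0.003 z med 107.2 z at front 107.3
scene 2414 slope dz/dx -0.029 z med 108.0 z at front 109.8
[454.7 376.4 222.8] [-0.5  0.3  0.2]
scene 53 [ 567. -402.  238.] [ 607. -391.  268.] top of all near 275.0
top 35 [ 563. -402.  238.] [ 602. -392.  270.] top of all near 276.0
wrist 0 0 0 top of all near None
[(0.57, array([278., 182., 373., 224.]))]
```

```bash
python3 -c "
from bench import arm
print(arm.job_done())"
```

```text
the job is handed in; nothing more can be done
None
```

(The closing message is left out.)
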